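# Pump down the incense dry box

## Robot

A 7-joint arm with a two-finger parallel gripper is mounted at the origin on the work surface. World frame = base frame: x ahead of the robot, y to its left, z up, the work surface at z = 0. Lengths are in m, angles in rad, forces in N, time in s.
With the tool pointing down it reaches from about 0.35 to 0.9 m from the base axis. Payload 8.1 kg.
Tool frame: the origin (TCP) lies on the centre line of the jaws, within the pads' length; the fingertips stand 22 mm ahead of it and the grasp point (between the pads) lies 3 mm ahead of it (arm.finger_overhang is the distance from the TCP to the fingertips, in m); z points along the fingers, y is the direction in which the jaws open and shut (so a half turn about z gives the same grasp; the last joint's range is limited). The gripper opens to 92 mm and grips with 3 to 60 N. Pads are 19 mm wide; open, the fingers measure 130 mm over their backs; the gripper's body (75 mm by 190 mm) begins 47 mm behind the grasp point.
Start: joints at [1.152, 0.434, 0.025, 1.573, -0.012, 1.134, -0.075], TCP at [0.194, -0.594, 0.249] pointing down, gripper open.
Joint ranges: [-2.62, 2.62], [-0.44, 2.09], [-1.27, 1.32], [0.08, 2.57], [-1.32, 4.46], [0.12, 2], [-2.74, 2.74]. Speed limits (rad/s): [2.22, 2.22, 3.01, 3.01, 3.14, 3.14, 3.14].

## Interface

Orientations are given as a rotation vector (axis times angle).
In Python, from cell import arm gives the robot as it stands. The module is installed in compiled form; this text tells all that it offers.
- The arm moves only by the tool step_arm, never from a script. Its argument "plan" is a list of rows, each an object of numbers: "wx", "wy", "wz": the turn, a rotation vector about the tool's x, y, z in units of 6 degrees (1.0 is 6 degrees); "tx", "ty", "tz": the shift along the tool's x, y, z in cm; "hand": the opening, from 0 (shut) to 1 (fully open). A call has exactly 10 rows; each row shifts and turns the commanded pose from where the row before left it, along the tool's axes as they then stand; what a row does not reach is not made up. A row lasts 1/12 s, in which the tool goes at most 41.7 mm and 7.16 degrees, less where a joint would pass 70% of its speed; a pose out of reach is approached as far as the arm can. A call is refused whole if a number of a shift passes 4.17 or a number of a turn 1, either way. A call with a gripper value outside its range is refused whole. The fingers move at their own pace and stop on an object; "force" is the grip in N (left out, the last holds). Time passes only in rows, so rows that do not move let the fingers close, or fill a call up. It gives the time, the measured TCP pose, the force and the opening at its end, in the units of the state.
- arm.observe(): the state, without advancing time (a new reading comes with each control period).
- arm.get_image(name): name is "scene" or "side" or "wrist"; returns (picture, depth): 480x640x3 uint8, red, green, blue; 480x640 float32, m along the optical axis (not along the pixel's ray), 0 where there is no reading.
- arm.calibration(name): a dict with "mtx" (3x3 intrinsics, pixels), "R" (3x3) and "t" (3): a world point X has camera coordinates R X + t. Camera axes: x right, y down, z forward; pixel columns grow to the right and rows downward; lengths in m; the calibration is good to about 2 mm. A picture is of the moment at which its call begins: read the wrist's pose just before it. calibration takes no time and is no camera call; for the wrist camera it gives the pose at the moment of the call.
- arm.sign_off(): hands the job in, once; it reports no verdict.
The state is a dict: "clock": time; "joints": joint angles; "dq": joint speeds; "joint_efforts": joint torques, N m; "position": TCP position; "ee_rot": TCP orientation; "force": force on the tool from outside, world axes, zero at the start; "ft_torque": the same for the moment, N m; "width": opening from 0.0 (shut) to 1.0 (fully open).
Only numpy, scipy, OpenCV 4.12 (cv2) and the standard library are available. Lean on these libraries where they do the work, as an engineer would, in place of code of your own. Each camera call takes 0.05 s, during which the arm holds its last target.

## Task

Keep the incense dry: push the dry box's blue valve lever right over to shut, then grip the red knob and crank the pump clockwise (seen from above) two full turns, through the stiff point in each, so that the gauge pointer comes to rest on the green field. Turn slowly and steadily, never quicker than half a turn a second: hold the handle back after the stiff point so that it neither jumps ahead nor springs back, and follow its circle by feel so that you do not wrench the pump head sideways on its soft rubber feet. Then let go with the valve still shut, and leave the other things on the shelf alone.

Things in the scene. Friction and masses are not known exactly. Their poses are not given: they have to be found in the camera images.
- pump: White dry box with a grey lid, 194 x 304 x 70 mm high, fixed to the shelf; origin at the centre of its underside, x across its short side (away from the robot), y along its long side, z up. The pump head stands on the lid, the valve at the +y end. Turned up to 0.6 rad either way.
- knob_grip (a point): Centre of the red upright knob at the end of the crank: 24 mm thick, 45 mm tall, about 142 mm above the shelf. It spins freely on its pin, so a gripper can hold it without turning. Its pin is 60 mm from the crank's axis; the crank arm's top is 4 mm below the knob's lower end. Highest other part of the head: the arm.
- crank_seat (a point): Point on the box, at the height of the knob's centre, over the middle of the place where the crank spindle should stand (box frame x 0, y -65 mm). The head was set down carelessly: the true vertical axis stands 8 to 20 mm from this point, so this is a first guess only. The circle of the knob (radius 60 mm) has to be found by feel or sight.
- crank (a joint): Crank angle, rad, 0 at the start, growing clockwise seen from above. A spring piston makes it stiff from 0 to half a turn (about 12 N at the knob at worst, near a third of a turn), then drives it on with up to about 9 N until the turn is complete; let go there it races. It stays put by itself only within about 0.5 rad of whole turns. Two turns = 12.57.
- gauge (a joint): Red pointer of the gauge beside the pump barrel, m: 0 at the start, 0.015 per turn of the crank, towards the valve. The green field reaches from 0.027 to 0.034.
- head_x (a joint): How far the pump head is pushed sideways on its rubber feet along the head's own x (the box's x, give or take 0.2 rad), m. 0 when free, spring of about 6000 N/m, so 0.001 is 6 N. More than 0.0035 either way is wrenching it.
- head_y (a joint): The same along the head's own y (the box's y, give or take 0.2 rad): 6000 N/m, more than 0.0035 m either way is wrenching it.
- valve_hinge (a point): Pivot of the valve lever, at box frame x -5, y 115 mm, 86 mm above the shelf. The pivot pin lies along the box's y. Two dark cheeks beside the lever rise to 7 mm above the pivot; nothing stands in front of or behind the lever above that.
- valve_tip (a point): Middle of the lever's blue grip (14 x 24 x 22 mm), 52 mm from the pivot. Open, the lever leans about 0.5 rad to the box's -x side; it is shut by pushing it over to the +x side, with about 2 to 4 N.
- valve (a joint): Valve lever, rad: 0 to 0.25 at the start (open), 1.0 against its stop (shut; leaning 0.5 rad to the box's +x side). It stays where it is left.
- fidget: Red fidget cube, 34 mm, loose; origin under its centre. Leave alone.
- dish: Blue ceramic incense dish, 100 mm wide, 22 mm high, loose; origin under its centre. Leave alone.
- coaster_a: Silver aluminium coaster, 92 mm wide, 5 mm thick, loose. Leave alone.
- coaster_b: The other silver coaster, same size, loose. Leave alone.
- phone_stand: Dark silicone phone stand, 80 x 70 x about 95 mm high, loose; origin under its centre. Leave alone.
- remote: Black remote control, 150 x 42 x 16 mm, long side along its x, loose. Leave alone.

How it is judged:
On the way, in this order (a step that is already met when the one before it is completed fails the run):
1. the valve lever is pushed right over, the crank not yet turned (value of joint valve above 0.9 rad and value of joint crank below 0.5 rad), for 0.2 s.
2. the crank has made its first full turn with the valve shut (value of joint crank above 6 rad and value of joint valve above 0.85 rad).
At the end, for the whole second after the job is handed in: the gauge pointer rests on the green field (27 to 34 mm along, 1.8 to 2.27 turns of the crank), the crank is still, and the valve lever is shut (over 0.85 rad) (value of joint gauge between 0.027 and 0.034 m and value of joint valve above 0.85 rad and velocity of joint crank between -0.05 and 0.05 rad/s); the robot touches nothing.
It fails at once if the crank is turned before the valve is shut (value of joint crank above 0.5 rad and value of joint valve below 0.85 rad).
It fails at once if the crank turns faster than half a turn a second (velocity of joint crank above 3.14 rad/s).
It fails at once if the crank runs backwards (velocity of joint crank below -1 rad/s).
It fails at once if the pump head is wrenched more than 3.5 mm sideways on its rubber feet (value of joint any of head_x, head_y above 0.0035 m or value of joint any of head_x, head_y below -0.0035 m).
It fails at once if another thing on the shelf is shifted by more than 15 mm (distance of any of fidget, dish, coaster_a, coaster_b, phone_stand, remote from where it was at the start of the episode above 0.015 m).
It also fails if it takes over 72 s, if anything falls off the work surface, if the arm or the gripper's body presses on something with over 40 N, if the wrist force passes 120 N, or if a joint passes its speed limit or range.

## Working session

There is one attempt and no reset: what is moved stays moved. The work goes in short steps, Python scripts to look and compute and a tool call to move; the robot and the scene stay as the last step left them, time stands still between calls to the robot, and variables do not carry over. Pictures are saved under pics/ and viewed, and the job is handed in when it is done.

Besides the shell and the picture viewer there is one more tool, called after "Call:" as name(argument=value, ...), one argument or row to a line, values as JSON. step_arm: Moves the arm, as the interface text tells. Its arguments: {"type":"object","properties":{"plan":{"type":"array"},"force":{"type":"number"}},"required":["plan"]}

```bash
mkdir -p pics; ls
python3 - <<'E'
from cell import arm
import cv2,numpy as np
print(arm.observe(), arm.finger_overhang)
for n in ("scene","side","wrist"):
    c=arm.calibration(n);p,d=arm.get_image(n)
    cv2.imwrite(f"pics/{n}0.png",p[:,:,::-1]); np.savez(f"{n}0.npz",p=p,d=d,**c)
    print(n,c)
E
```

```text
pics
{'clock': 0.0, 'joints': array([ 1.15239254,  0.43522431,  0.02501578,  1.5741127 , -0.011606  ,
        1.13398608, -0.07509535]), 'dq': array([-7.58953237e-04,  7.01337554e-04, -4.41438613e-04,  1.15120194e-03,
        5.51177864e-04, -9.66858610e-05, -1.24490227e-03]), 'joint_efforts': array([ 1.09428016e-03, -6.67834926e+01,  9.85730812e-01, -3.14455175e+01,
       -6.03752607e-02,  4.25415463e-02,  1.61154762e-04]), 'position': array([ 0.19388989, -0.59365869,  0.24793858]), 'ee_rot': array([-3.10102139e+00, -4.93598061e-01,  6.31895044e-04]), 'force': array([ 0.01373203, -0.36139475, -0.46287567]), 'ft_torque': array([ 0.00286719,  0.01494142, -0.04994394]), 'width': 0.9993910155566835} 0.022
scene {'mtx': array([[473.23605945,   0.        , 316.03017133],
       [  0.        , 473.23605945, 240.97155397],
       [  0.        ,   0.        ,   1.        ]]), 'R': array([[-0.75726316,  0.65310933, -0.00084058],
       [ 0.50766264,  0.58781084, -0.62988654],
       [-0.41089068, -0.47741661, -0.7766867 ]]), 't': array([ 0.39413705, -0.2011829 ,  1.33911246])}
side {'mtx': array([[470.33783452,   0.        , 324.12974537],
       [  0.        , 470.33783452, 238.08367088],
       [  0.        ,   0.        ,   1.        ]]), 'R': array([[-0.98136111, -0.19215523, -0.00259589],
       [-0.11043717,  0.57496848, -0.8106879 ],
       [ 0.15727047, -0.7952909 , -0.58547279]]), 't': array([0.52018286, 0.13993083, 1.23712175])}
wrist {'mtx': array([[429.9812558 ,   0.        , 310.48235104],
       [  0.        , 429.9812558 , 241.86505837],
       [  0.        ,   0.        ,   1.        ]]), 'R': array([[ 0.30874259, -0.95114419, -0.00165469],
       [-0.90431398, -0.29407971,  0.30940806],
       [-0.29477829, -0.09403109, -0.95092792]]), 't': array([-0.62214725, -0.03853763,  0.39135861])}
```

View pics/scene0.png

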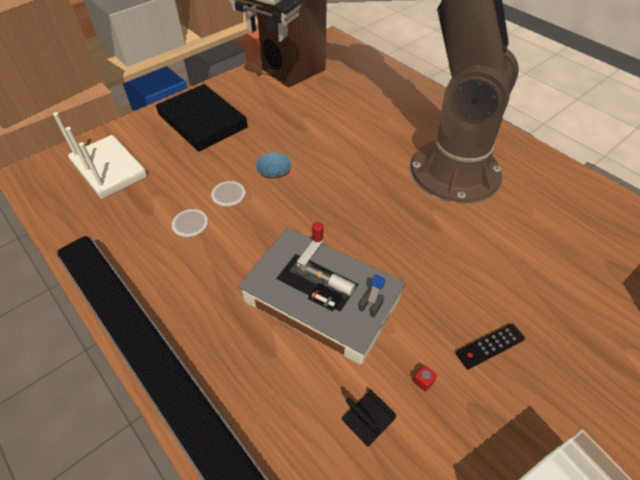

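View pics/side0.png

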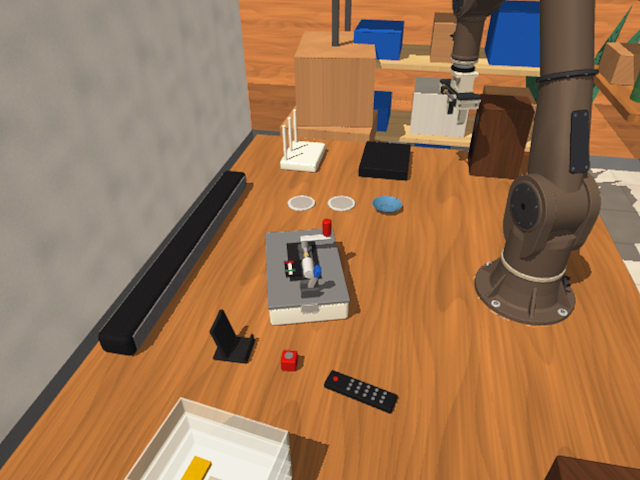

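View pics/wrist0.png

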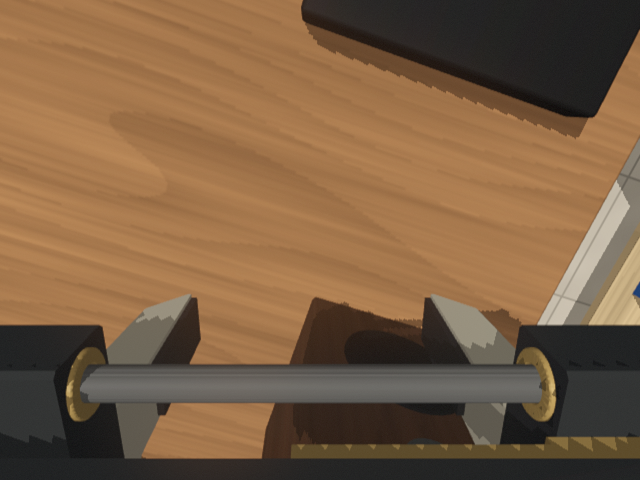

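The scene view shows the box with its red knob near (317,232) and the blue valve grip near (377,283). The side view has the knob at (326,228) and the valve grip at (317,271). Next I'll measure from depth.

```bash
cat > h.py <<'E'
import numpy as np,cv2
def cloud(f):
    z=np.load(f) if isinstance(f,str) else f
    d=z['d'];K=z['mtx'];v,u=np.mgrid[:480,:640]
    c=np.stack([(u-K[0,2])/K[0,0]*d,(v-K[1,2])/K[1,1]*d,d],-1)
    w=(c-z['t'])@z['R']
    w[d==0]=np.nan
    return w,z['p'].astype(int)
E
python3 - <<'E'
from h import *
for n in("scene","side"):
    w,p=cloud(n+"0.npz")
    r,g,b=p[...,0],p[...,1],p[...,2]
    reg=(w[...,0]>.3)&(w[...,0]<.9)&(abs(w[...,1])<.35)
    for nm,m in (("red",(r>120)&(g<60)&(b<60)),("blue",(b>120)&(r<80)&(b>g+40))):
        mm=(m&reg&(w[...,2]>.08)).astype(np.uint8)
        k,l,s,c=cv2.connectedComponentsWithStats(mm)
        for i in range(1,k):
            if s[i,4]>8: q=w[l==i];print(n,nm,s[i],np.round(q.mean(0),4),np.round(q.min(0),4),np.round(q.max(0),4))
    m=reg&(abs(w[...,2]-.07)<.004)
    mm=m.astype(np.uint8)
    q=w[m]; print(n,'lid z',np.median(q[:,2]),len(q))
    rc=cv2.minAreaRect(q[:,:2].astype(np.float32)*1000); print(rc,cv2.boxPoints(rc))
E
```

```text
scene red [313 223  10  19 153] [0.5283 0.0138 0.1519] [ 0.5158 -0.0007  0.1233] [0.5355 0.0214 0.168 ]
scene blue [372 276  13  13 118] [0.517  0.182  0.1403] [0.5068 0.1707 0.1275] [0.5242 0.1931 0.1501]
scene lid z 0.07110192597032301 8428
((614.1432495117188, 122.54913330078125), (306.85986328125, 366.9214172363281), 17.40944480895996) [[412.85068   251.69977  ]
 [522.63293   -98.413376 ]
 [815.4358     -6.6015015]
 [705.65356   343.51166  ]]
side red [323 219   8  18 119] [0.5209 0.0168 0.1494] [ 0.5111 -0.0009  0.1221] [0.5312 0.0237 0.1665]
side blue [313 265   8  13  76] [0.5112 0.1831 0.1395] [0.5022 0.1027 0.082 ] [0.5359 0.1946 0.1482]
side lid z 0.0705139115964408 4268
((608.6873779296875, 125.66189575195312), (298.78680419921875, 375.19012451171875), 17.931705474853516) [[408.79352 258.14868]
 [524.3083  -98.8163 ]
 [808.58124  -6.82489]
 [693.06647 350.14008]]
```

Run:
```python
import cv2
a=cv2.imread("pics/scene0.png")[210:370,225:425];b=cv2.imread("pics/side0.png")[205:330,255:365]
cv2.imwrite("pics/c1.png",cv2.resize(a,None,fx=4,fy=4,interpolation=2));cv2.imwrite("pics/c2.png",cv2.resize(b,None,fx=4.5,fy=4.5,interpolation=2))
```

```text
(no output)
```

View pics/c1.png

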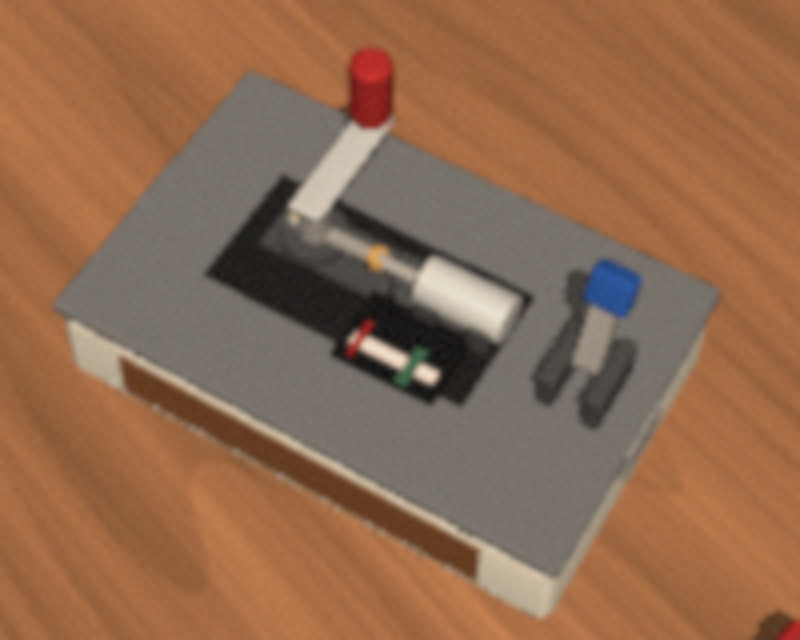

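View pics/c2.png

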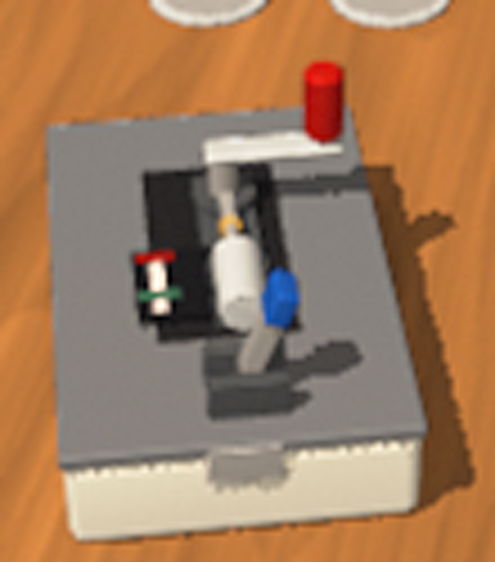

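Run:
```python
from h import *
def ray(z,uv,h):
    K=z['mtx'];c=np.array([(uv[0]-K[0,2])/K[0,0],(uv[1]-K[1,2])/K[1,1],1]);o=-z['R'].T@z['t'];d=z['R'].T@c
    return o+d*(h-o[2])/d[2]
for n in("scene","side"):
    z=np.load(n+"0.npz");w,p=cloud(z)
    reg=(w[...,0]>.4)&(w[...,0]<.8)&(w[...,1]>-.12)&(w[...,1]<.33)&(w[...,2]>.062)&(w[...,2]<.2)
    sat=p.max(-1)-p.min(-1)
    mm=(reg&(sat<30)).astype(np.uint8)
    mm=cv2.morphologyEx(mm,cv2.MORPH_OPEN,np.ones((3,3)))
    k,l,s,c=cv2.connectedComponentsWithStats(mm);i=1+np.argmax(s[1:,4]);print(s[i])
    m=(l==i)&(abs(w[...,2]-.07)<.006)
    q=w[m][:,:2]
    # footprint on plane via rays of pixels
    v,u=np.nonzero(m);P=np.array([ray(z,(a,b),.07)[:2] for a,b in zip(u,v)])
    hull=cv2.convexHull((P*1000).astype(np.float32))
    rc=cv2.minAreaRect(hull);print(rc);print(np.round(cv2.boxPoints(rc)))
    # robust orientation: percentiles
    best=None
    for th in np.linspace(-.6,.6,241):
        R=np.array([[np.cos(th),np.sin(th)],[-np.sin(th),np.cos(th)]]);B=P@R.T
        lo,hi=np.percentile(B,.5,axis=0),np.percentile(B,99.5,axis=0);A=np.prod(hi-lo)
        if best is None or A<best[0]:best=(A,th,hi-lo,R.T@((lo+hi)/2))
    print(n,best)
```

```text
[  239   229   165   125 10394]
((572.7439575195312, 80.51129150390625), (194.4324493408203, 305.6889343261719), 18.125507354736328)
[[433. 196.]
 [528. -95.]
 [713. -35.]
 [618. 256.]]
scene (np.float64(0.057371387143980636), np.float64(0.32000000000000006), array([0.19075611, 0.30075779]), array([0.57391037, 0.08037782]))
[ 266  229   84   81 5371]
((567.3133544921875, 83.93257904052734), (192.5137481689453, 311.914794921875), 18.1461181640625)
[[427. 202.]
 [524. -94.]
 [707. -34.]
 [610. 262.]]
side (np.float64(0.05823323560763733), np.float64(0.31500000000000006), array([0.19075039, 0.30528502]), array([0.56775749, 0.08290217]))
```

Call:
step_arm(
  plan=[
    {"tx": 1.9,"ty": -1.88,"hand": 0},
    {"tx": 1.9,"ty": -1.88,"hand": 0},
    {"tx": 1.9,"ty": -1.88,"hand": 0},
    {"tx": 1.9,"ty": -1.88,"hand": 0},
    {"tx": 1.9,"ty": -1.88,"hand": 0},
    {"tx": 1.9,"ty": -1.88,"hand": 0},
    {"tx": 1.9,"ty": -1.88,"hand": 0},
    {"tx": 1.9,"ty": -1.88,"hand": 0},
    {"tx": 1.9,"ty": -1.88,"hand": 0},
    {"tx": 1.9,"ty": -1.88,"hand": 0},
  ],
  force=20,
)

```text
invalid input at $.plan[0]: expected keys wx, wy, wz, tx, ty, tz, hand
```

Call:
step_arm(
  plan=[
    {"tx": 1.9,"ty": -1.88,"hand": 0},
    {"tx": 1.9,"ty": -1.88,"hand": 0},
    {"tx": 1.9,"ty": -1.88,"hand": 0},
    {"tx": 1.9,"ty": -1.88,"hand": 0},
    {"tx": 1.9,"ty": -1.88,"hand": 0},
    {"tx": 1.9,"ty": -1.88,"hand": 0},
    {"tx": 1.9,"ty": -1.88,"hand": 0},
    {"tx": 1.9,"ty": -1.88,"hand": 0},
    {"tx": 1.9,"ty": -1.88,"hand": 0},
    {"tx": 1.9,"ty": -1.88,"hand": 0},
  ],
)

```text
invalid input at $.plan[0]: expected keys wx, wy, wz, tx, ty, tz, hand
```

Call:
step_arm(
  plan=[
    {"tx": 1.9,"ty": -1.88,"hand": 0},
    {"tx": 1.9,"ty": -1.88,"hand": 0},
    {"tx": 1.9,"ty": -1.88,"hand": 0},
    {"tx": 1.9,"ty": -1.88,"hand": 0},
    {"tx": 1.9,"ty": -1.88,"hand": 0},
    {},
    {},
    {},
    {},
    {},
  ],
)

```text
invalid input at $.plan[0]: expected keys wx, wy, wz, tx, ty, tz, hand
```

Run:
```python
from cell import arm
import cv2,numpy as np
print(arm.observe())
n="wrist";c=arm.calibration(n);p,d=arm.get_image(n)
cv2.imwrite(f"pics/w1.png",p[:,:,::-1]); np.savez(f"w1.npz",p=p,d=d,**c)
```

```text
{'clock': 0.15, 'joints': array([ 1.15240717,  0.43505028,  0.02498725,  1.57386469, -0.0116385 ,
        1.1340094 , -0.07508724]), 'dq': array([ 0.00132143, -0.0032506 , -0.00121847, -0.00411213, -0.00108242,
        0.00092433, -0.00162731]), 'joint_efforts': array([ 1.00701516e-03, -6.68266368e+01,  9.85831283e-01, -3.14694643e+01,
       -6.04016497e-02,  3.92900000e-02,  1.19908268e-04]), 'position': array([ 0.19395612, -0.59376879,  0.24814229]), 'ee_rot': array([-3.10139130e+00, -4.93669985e-01,  4.15056785e-04]), 'force': array([ 0.05942231, -0.39277102,  0.73747245]), 'ft_torque': array([ 0.01504839, -0.01180248, -0.009634  ]), 'width': 1.0022752549889138}
```

View pics/w1.png

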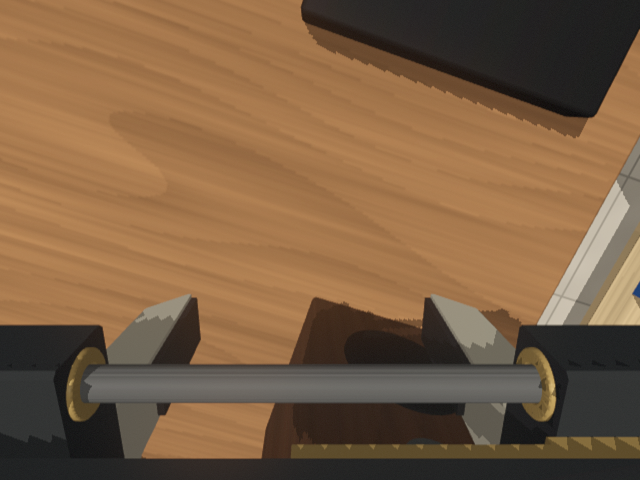

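The arm didn't move, because every row has to carry all seven keys. I'll resend with full rows.

Call:
step_arm(
  plan=[
    {"wx": 0,"wy": 0,"wz": 0,"tx": 1.9,"ty": -1.88,"tz": 0,"hand": 0},
    {"wx": 0,"wy": 0,"wz": 0,"tx": 1.9,"ty": -1.88,"tz": 0,"hand": 0},
    {"wx": 0,"wy": 0,"wz": 0,"tx": 1.9,"ty": -1.88,"tz": 0,"hand": 0},
    {"wx": 0,"wy": 0,"wz": 0,"tx": 1.9,"ty": -1.88,"tz": 0,"hand": 0},
    {"wx": 0,"wy": 0,"wz": 0,"tx": 1.9,"ty": -1.88,"tz": 0,"hand": 0},
    {"wx": 0,"wy": 0,"wz": 0,"tx": 1.9,"ty": -1.88,"tz": 0,"hand": 0},
    {"wx": 0,"wy": 0,"wz": 0,"tx": 1.9,"ty": -1.88,"tz": 0,"hand": 0},
    {"wx": 0,"wy": 0,"wz": 0,"tx": 1.9,"ty": -1.88,"tz": 0,"hand": 0},
    {"wx": 0,"wy": 0,"wz": 0,"tx": 1.9,"ty": -1.88,"tz": 0,"hand": 0},
    {"wx": 0,"wy": 0,"wz": 0,"tx": 1.9,"ty": -1.88,"tz": 0,"hand": 0},
  ],
  force=20,
)

```text
clock: 1.03
position: [0.3166, -0.3552, 0.2487]
ee_rot: [3.102, 0.494, -0.0]
force: [0.3, -0.7, 0.0]
width: 0.326
```

Call:
step_arm(
  plan=[
    {"wx": 0,"wy": 0,"wz": 0,"tx": 1.9,"ty": -1.88,"tz": 0,"hand": 0},
    {"wx": 0,"wy": 0,"wz": 0,"tx": 1.9,"ty": -1.88,"tz": 0,"hand": 0},
    {"wx": 0,"wy": 0,"wz": 0,"tx": 1.9,"ty": -1.88,"tz": 0,"hand": 0},
    {"wx": 0,"wy": 0,"wz": 0,"tx": 1.9,"ty": -1.88,"tz": 0,"hand": 0},
    {"wx": 0,"wy": 0,"wz": 0,"tx": 1.9,"ty": -1.88,"tz": 0,"hand": 0},
    {"wx": 0,"wy": 0,"wz": 0,"tx": 1.9,"ty": -1.88,"tz": 0,"hand": 0},
    {"wx": 0,"wy": 0,"wz": 0,"tx": 1.9,"ty": -1.88,"tz": 0,"hand": 0},
    {"wx": 0,"wy": 0,"wz": 0,"tx": 1.9,"ty": -1.88,"tz": 0,"hand": 0},
    {"wx": 0,"wy": 0,"wz": 0,"tx": 1.9,"ty": -1.88,"tz": 0,"hand": 0},
    {"wx": 0,"wy": 0,"wz": 0,"tx": 1.9,"ty": -1.88,"tz": 0,"hand": 0},
  ],
)

```text
clock: 1.87
position: [0.4389, -0.1175, 0.2488]
ee_rot: [3.102, 0.494, 0.0]
force: [0.7, -0.2, -0.4]
width: 0.005
```

Call:
step_arm(
  plan=[
    {"wx": 0,"wy": 0,"wz": 0,"tx": 1.9,"ty": -1.88,"tz": 0,"hand": 0},
    {"wx": 0,"wy": 0,"wz": 0,"tx": 1.9,"ty": -1.88,"tz": 0,"hand": 0},
    {"wx": 0,"wy": 0,"wz": 0,"tx": 1.9,"ty": -1.88,"tz": 0,"hand": 0},
    {"wx": 0,"wy": 0,"wz": 0,"tx": 1.9,"ty": -1.88,"tz": 0,"hand": 0},
    {"wx": 0,"wy": 0,"wz": 0,"tx": 1.9,"ty": -1.88,"tz": 0,"hand": 0},
    {"wx": 0,"wy": 0,"wz": 0,"tx": 0,"ty": 0,"tz": 0,"hand": 0},
    {"wx": 0,"wy": 0,"wz": 0,"tx": 0,"ty": 0,"tz": 0,"hand": 0},
    {"wx": 0,"wy": 0,"wz": 0,"tx": 0,"ty": 0,"tz": 0,"hand": 0},
    {"wx": 0,"wy": 0,"wz": 0,"tx": 0,"ty": 0,"tz": 0,"hand": 0},
    {"wx": 0,"wy": 0,"wz": 0,"tx": 0,"ty": 0,"tz": 0,"hand": 0},
  ],
)

```text
clock: 2.7
position: [0.4993, -0.0011, 0.2487]
ee_rot: [3.102, 0.491, -0.0]
force: [-0.5, -0.0, 0.3]
width: 0.003
```

Run:
```python
from cell import arm
import cv2,numpy as np
o=arm.observe();print(o['joints'],o['position'],o['ee_rot'],o['force'])
n="wrist";c=arm.calibration(n);p,d=arm.get_image(n)
cv2.imwrite(f"pics/w2.png",p[:,:,::-1]); np.savez(f"w2.npz",p=p,d=d,**c)
```

```text
[ 0.19837584  0.26109393 -0.37251122  1.84839304  0.10901502  1.05216984
 -1.47378381] [ 0.49930219 -0.00112252  0.24870606] [ 3.10245454e+00  4.90867485e-01 -4.89591477e-04] [-0.48909611 -0.04117279  0.29009333]
```

View pics/w2.png

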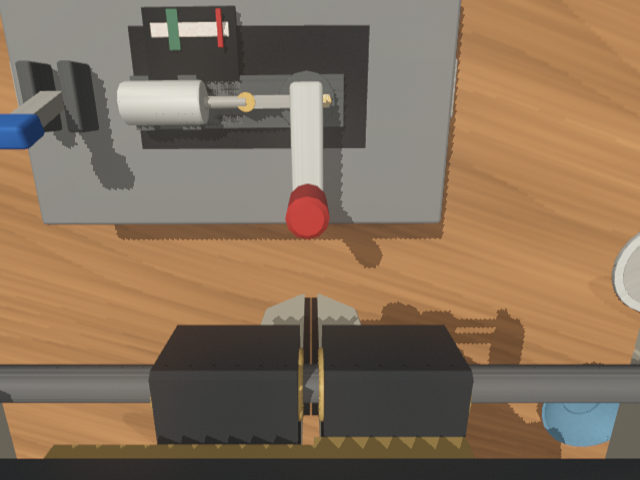

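The wrist view shows the knob's top disc at about (307,213) and the white crank arm running from there to (306,83). The gauge pointer is at (220,28), its green mark is at (172,28), and the valve grip is at (20,130).

```bash
cat >> h.py <<'E'
def ray(z,uv,h):
    K=z['mtx'];c=np.array([(uv[0]-K[0,2])/K[0,0],(uv[1]-K[1,2])/K[1,1],1]);o=-z['R'].T@z['t'];d=z['R'].T@c
    return o+d*(h-o[2])/d[2]
E
python3 - <<'E'
from h import *
z=np.load('w2.npz');w,p=cloud(z)
r,g,b=p[...,0],p[...,1],p[...,2]
m=(r>110)&(g<90)&(b<90)&(w[...,2]>.11)
q=w[m];print('red',np.round(np.nanmax(q,0),4))
t=m&(w[...,2]>np.nanmax(q[:,2])-.003);q=w[t];print('top',q.mean(0),(q.min(0)+q.max(0))/2,np.ptp(q,axis=0),q[:,2].mean())
v,u=np.nonzero(t);print(u.min(),u.max(),v.min(),v.max())
a=(abs(w[...,2]-.1155)<.005)&(p.min(-1)>130)
v,u=np.nonzero(a);k=(u>270)&(u<345)&(v<230);q=w[v[k],u[k]];print('arm',len(q),q[:,2].mean(),u[k].min(),u[k].max(),v[k].min(),v[k].max())
rc=cv2.minAreaRect((q[:,:2]*1000).astype(np.float32));print(rc,cv2.boxPoints(rc))
bl=(b>120)&(r<60)&(w[...,2]>.1);q=w[bl];print('blue',q.min(0),q.max(0),q.mean(0))
l=(abs(w[...,2]-.07)<.004)
v,u=np.nonzero(l)
for rr in (100,150,200):
    k=np.nonzero(l[rr])[0];print(rr,k.min(),k.max(),ray(z,(k.max()+.5,rr),.07),ray(z,(k.min(),rr),.07))
for cc in (120,200,400):
    k=np.nonzero(l[:,cc])[0];print(cc,k.max(),ray(z,(cc,k.max()+.5),.07))
E
```

```text
red [0.548  0.0738 0.3247]
top [ 0.53582927 -0.0344202   0.32435259] [ 0.53569305 -0.03453634  0.32415938] [0.000654  0.0013489 0.0009935] 0.3243525896771987
568 571 458 458
arm 3296 0.11373142957888795 290 322 81 190
((557.2071533203125, 22.472597122192383), (65.59447479248047, 19.590656280517578), 18.32655906677246) [[522.99347    21.458588 ]
 [529.1534      2.8615713]
 [591.42084    23.486607 ]
 [585.2609     42.083622 ]]
blue [0.50289753 0.16879775 0.12947374] [0.52313585 0.19042172 0.14699145] [0.51385234 0.17683982 0.14094732]
100 18 451 [ 0.6091304  -0.06626002  0.07      ] [0.51694737 0.21955552 0.07      ]
150 28 446 [ 0.57667178 -0.07659483  0.07      ] [0.48453435 0.20910297 0.07      ]
200 38 442 [ 0.54205849 -0.08839625  0.07      ] [0.44974173 0.19788306 0.07      ]
120 223 [0.45043898 0.13666108 0.07      ]
200 223 [0.46901508 0.07905302 0.07      ]
400 222 [ 0.51619334 -0.0646999   0.07      ]
```

Run:
```python
from h import *
z=np.load('w2.npz');w,p=cloud(z)
r,g,b=p[...,0],p[...,1],p[...,2]
m=(r>110)&(g<90)&(b<90);m[:170]=0;m[260:]=0;m[:,:270]=0;m[:,345:]=0
q=w[m];print(np.nanmax(q,0),len(q))
zt=np.percentile(q[:,2],90);t=m&(w[...,2]>.16)
v,u=np.nonzero(t);(c,ra)=cv2.minEnclosingCircle(np.stack([u,v],1).astype(np.float32));print(c,ra,zt,u.min(),u.max(),v.min(),v.max())
K=ray(z,c,.1645);print('knob',K,'from depth',w[t].mean(0))
im=p[60:260,220:400,::-1].astype(np.uint8);cv2.imwrite('pics/c3.png',cv2.resize(im,None,fx=3,fy=3,interpolation=2))
for n in('scene','side'):
    zz=np.load(n+'0.npz');X=zz['R']@np.array([K[0],K[1],.142])+zz['t'];x=zz['mtx']@X;print(n,x[:2]/x[2])
```

```text
[0.53324891 0.02792813 0.16516345] 2327
(307.0, 217.125) 22.017492294311523 nan 285 329 196 238
knob [0.52251531 0.01041439 0.1645    ] from depth [0.52183361 0.01019399 0.16238661]
scene [318.43952325 231.94739649]
side [326.05911299 227.77810904]
```

View pics/c3.png

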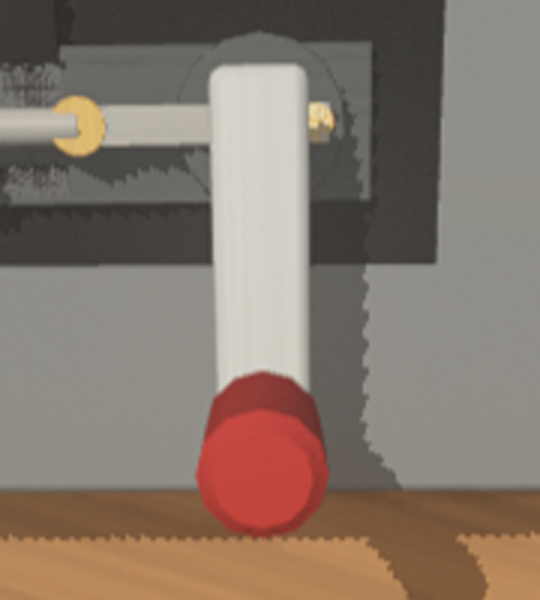

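Call:
step_arm(
  plan=[
    {"wx": 0,"wy": 0,"wz": 0,"tx": 0.37,"ty": -2.44,"tz": 0,"hand": 0},
    {"wx": 0,"wy": 0,"wz": 0,"tx": 0.37,"ty": -2.44,"tz": 0,"hand": 0},
    {"wx": 0,"wy": 0,"wz": 0,"tx": 0.37,"ty": -2.44,"tz": 0,"hand": 0},
    {"wx": 0,"wy": 0,"wz": 0,"tx": 0.37,"ty": -2.44,"tz": 0,"hand": 0},
    {"wx": 0,"wy": 0,"wz": 0,"tx": 0.37,"ty": -2.44,"tz": 0,"hand": 0},
    {"wx": 0,"wy": 0,"wz": 0,"tx": 0.37,"ty": -2.44,"tz": 0,"hand": 0},
    {"wx": 0,"wy": 0,"wz": 0,"tx": 0.37,"ty": -2.44,"tz": 0,"hand": 0},
    {"wx": 0,"wy": 0,"wz": 0,"tx": 0,"ty": 0,"tz": 2.8,"hand": 0},
    {"wx": 0,"wy": 0,"wz": 0,"tx": 0,"ty": 0,"tz": 2.8,"hand": 0},
    {"wx": 0,"wy": 0,"wz": 0,"tx": 0,"ty": 0,"tz": 2.8,"hand": 0},
  ],
)

```text
clock: 3.58
position: [0.4715, 0.1705, 0.1643]
ee_rot: [-3.102, -0.494, -0.003]
force: [0.1, -1.1, -0.5]
width: 0.007
```

Call:
step_arm(
  plan=[
    {"wx": 0,"wy": 0,"wz": 0,"tx": 0,"ty": 0,"tz": 2.8,"hand": 0},
    {"wx": 0,"wy": 0,"wz": 0,"tx": 0,"ty": 0,"tz": 0,"hand": 0},
    {"wx": 0,"wy": 0,"wz": 0,"tx": 0.5,"ty": 0,"tz": 0,"hand": 0},
    {"wx": 0,"wy": 0,"wz": 0,"tx": 0.5,"ty": 0,"tz": 0,"hand": 0},
    {"wx": 0,"wy": 0,"wz": 0,"tx": 0.5,"ty": 0,"tz": 0,"hand": 0},
    {"wx": 0,"wy": 0,"wz": 0,"tx": 0.5,"ty": 0,"tz": 0,"hand": 0},
    {"wx": 0,"wy": 0,"wz": 0,"tx": 0.5,"ty": 0,"tz": 0,"hand": 0},
    {"wx": 0,"wy": 0,"wz": 0,"tx": 0.5,"ty": 0,"tz": 0,"hand": 0},
    {"wx": 0,"wy": 0,"wz": 0,"tx": 0,"ty": 0,"tz": 0,"hand": 0},
    {"wx": 0,"wy": 0,"wz": 0,"tx": 0,"ty": 0,"tz": 0,"hand": 0},
  ],
)

```text
clock: 4.42
position: [0.5003, 0.1801, 0.1369]
ee_rot: [-3.102, -0.494, -0.001]
force: [-0.0, 0.2, -0.0]
width: 0.004
```

Call:
step_arm(
  plan=[
    {"wx": 0,"wy": 0,"wz": 0,"tx": 0.35,"ty": 0,"tz": 0,"hand": 0},
    {"wx": 0,"wy": 0,"wz": 0,"tx": 0.35,"ty": 0,"tz": 0,"hand": 0},
    {"wx": 0,"wy": 0,"wz": 0,"tx": 0.35,"ty": 0,"tz": 0,"hand": 0},
    {"wx": 0,"wy": 0,"wz": 0,"tx": 0.35,"ty": 0,"tz": 0,"hand": 0},
    {"wx": 0,"wy": 0,"wz": 0,"tx": 0.35,"ty": 0,"tz": 0,"hand": 0},
    {"wx": 0,"wy": 0,"wz": 0,"tx": 0.35,"ty": 0,"tz": 0,"hand": 0},
    {"wx": 0,"wy": 0,"wz": 0,"tx": 0.3,"ty": 0,"tz": 0,"hand": 0},
    {"wx": 0,"wy": 0,"wz": 0,"tx": 0.2,"ty": 0,"tz": 0,"hand": 0},
    {"wx": 0,"wy": 0,"wz": 0,"tx": 0,"ty": 0,"tz": 0,"hand": 0},
    {"wx": 0,"wy": 0,"wz": 0,"tx": 0,"ty": 0,"tz": 0,"hand": 0},
  ],
)

```text
clock: 5.25
position: [0.5245, 0.188, 0.1365]
ee_rot: [-3.102, -0.494, 0.0]
force: [-1.7, -1.1, -0.7]
width: -0.001
```

Run:
```python
from cell import arm
import cv2,numpy as np
o=arm.observe();print(o['position'],o['force'])
n="side"
p,d=arm.get_image(n);cv2.imwrite("pics/s3.png",cv2.resize(p[200:340,250:370,::-1],None,fx=4,fy=4,interpolation=2))
```

```text
[0.52450559 0.18795506 0.13648936] [-1.7175886  -1.09469014 -0.68740963]
```

View pics/s3.png

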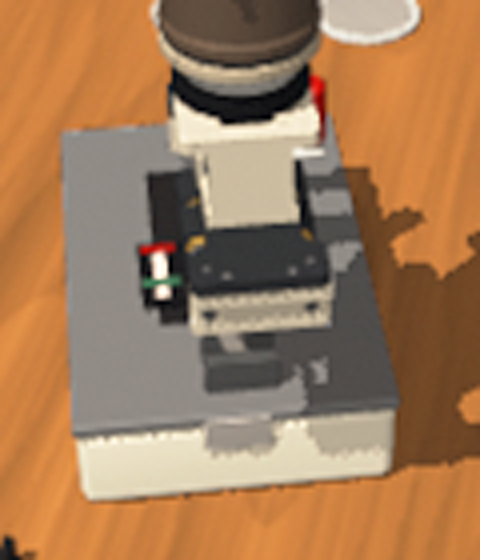

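The side view shows the gripper over the valve and hiding the lever. I'm reading about 2 N of push, so I'll keep going.

Call:
step_arm(
  plan=[
    {"wx": 0,"wy": 0,"wz": 0,"tx": 0.2,"ty": 0,"tz": 0,"hand": 0},
    {"wx": 0,"wy": 0,"wz": 0,"tx": 0.2,"ty": 0,"tz": 0,"hand": 0},
    {"wx": 0,"wy": 0,"wz": 0,"tx": 0.2,"ty": 0,"tz": 0,"hand": 0},
    {"wx": 0,"wy": 0,"wz": 0,"tx": 0.1,"ty": 0,"tz": 0,"hand": 0},
    {"wx": 0,"wy": 0,"wz": 0,"tx": 0,"ty": 0,"tz": 0,"hand": 0},
    {"wx": 0,"wy": 0,"wz": 0,"tx": 0,"ty": 0,"tz": 0,"hand": 0},
    {"wx": 0,"wy": 0,"wz": 0,"tx": 0,"ty": 0,"tz": 0,"hand": 0},
    {"wx": 0,"wy": 0,"wz": 0,"tx": 0,"ty": 0,"tz": 0,"hand": 0},
    {"wx": 0,"wy": 0,"wz": 0,"tx": 0,"ty": 0,"tz": 0,"hand": 0},
    {"wx": 0,"wy": 0,"wz": 0,"tx": 0,"ty": 0,"tz": 0,"hand": 0},
  ],
)

```text
clock: 6.13
position: [0.5298, 0.1897, 0.1364]
ee_rot: [3.102, 0.494, -0.004]
force: [-8.7, -1.6, 0.9]
width: 0.001
```

Call:
step_arm(
  plan=[
    {"wx": 0,"wy": 0,"wz": 0,"tx": 0.1,"ty": 0,"tz": 0,"hand": 0},
    {"wx": 0,"wy": 0,"wz": 0,"tx": 0.1,"ty": 0,"tz": 0,"hand": 0},
    {"wx": 0,"wy": 0,"wz": 0,"tx": 0,"ty": 0,"tz": 0,"hand": 0},
    {"wx": 0,"wy": 0,"wz": 0,"tx": 0,"ty": 0,"tz": 0,"hand": 0},
    {"wx": 0,"wy": 0,"wz": 0,"tx": 0,"ty": 0,"tz": 0,"hand": 0},
    {"wx": 0,"wy": 0,"wz": 0,"tx": 0,"ty": 0,"tz": 0,"hand": 0},
    {"wx": 0,"wy": 0,"wz": 0,"tx": 0,"ty": 0,"tz": 0,"hand": 0},
    {"wx": 0,"wy": 0,"wz": 0,"tx": 0,"ty": 0,"tz": 0,"hand": 0},
    {"wx": 0,"wy": 0,"wz": 0,"tx": 0,"ty": 0,"tz": 0,"hand": 0},
    {"wx": 0,"wy": 0,"wz": 0,"tx": 0,"ty": 0,"tz": 0,"hand": 0},
  ],
)

```text
clock: 6.97
position: [0.5302, 0.1899, 0.1361]
ee_rot: [3.101, 0.494, -0.009]
force: [-13.8, -4.0, 5.6]
width: 0.007
```

Call:
step_arm(
  plan=[
    {"wx": 0,"wy": 0,"wz": 0,"tx": -1,"ty": 0,"tz": 0,"hand": 0},
    {"wx": 0,"wy": 0,"wz": 0,"tx": -1,"ty": 0,"tz": 0,"hand": 0},
    {"wx": 0,"wy": 0,"wz": 0,"tx": -1,"ty": 0,"tz": 0,"hand": 0},
    {"wx": 0,"wy": 0,"wz": 0,"tx": 0,"ty": 0,"tz": -2.5,"hand": 0},
    {"wx": 0,"wy": 0,"wz": 0,"tx": 0,"ty": 0,"tz": -2.5,"hand": 0},
    {"wx": 0,"wy": 0,"wz": 0,"tx": 0,"ty": 0,"tz": -2.5,"hand": 0},
    {"wx": 0,"wy": 0,"wz": 0,"tx": -0.52,"ty": 2.4,"tz": 0,"hand": 0},
    {"wx": 0,"wy": 0,"wz": 0,"tx": -0.52,"ty": 2.4,"tz": 0,"hand": 0},
    {"wx": 0,"wy": 0,"wz": 0,"tx": -0.52,"ty": 2.4,"tz": 0,"hand": 0},
    {"wx": 0,"wy": 0,"wz": 0,"tx": -0.52,"ty": 2.4,"tz": 0,"hand": 0},
  ],
)

```text
clock: 7.8
position: [0.5147, 0.0826, 0.2124]
ee_rot: [3.102, 0.494, 0.004]
force: [1.1, -0.3, -0.4]
width: 0.009
```

Call:
step_arm(
  plan=[
    {"wx": 0,"wy": 0,"wz": 0,"tx": -0.52,"ty": 2.4,"tz": 0,"hand": 0.6},
    {"wx": 0,"wy": 0,"wz": 0,"tx": -0.52,"ty": 2.4,"tz": 0,"hand": 0.6},
    {"wx": 0,"wy": 0,"wz": 0,"tx": -0.52,"ty": 2.4,"tz": 0,"hand": 0.6},
    {"wx": 0,"wy": 0,"wz": 0,"tx": 0,"ty": 0,"tz": 0,"hand": 0.6},
    {"wx": 0,"wy": 0,"wz": 0,"tx": 0,"ty": 0,"tz": 0,"hand": 0.6},
    {"wx": 0,"wy": 0,"wz": 0,"tx": 0,"ty": 0,"tz": 0,"hand": 0.6},
    {"wx": 0,"wy": 0,"wz": 0,"tx": 0,"ty": 0,"tz": 0,"hand": 0.6},
    {"wx": 0,"wy": 0,"wz": 0,"tx": 0,"ty": 0,"tz": 0,"hand": 0.6},
    {"wx": 0,"wy": 0,"wz": 0,"tx": 0,"ty": 0,"tz": 0,"hand": 0.6},
    {"wx": 0,"wy": 0,"wz": 0,"tx": 0,"ty": 0,"tz": 0,"hand": 0.6},
  ],
)

```text
clock: 8.63
position: [0.5221, 0.0111, 0.2117]
ee_rot: [-3.102, -0.496, -0.0]
force: [-0.3, -0.2, 0.2]
width: 0.6
```

Run:
```python
from cell import arm
import cv2,numpy as np
from h import ray
o=arm.observe();P=o['position'];print(o['clock'],P,o['ee_rot'],o['force'],o['width'])
from scipy.spatial.transform import Rotation as R
T=R.from_rotvec(o['ee_rot']).as_matrix();print(T)
print('tool delta cm',T.T@(np.array([.5225,.0104,.147])-P)*100)
n="wrist";c=arm.calibration(n);p,d=arm.get_image(n)
cv2.imwrite("pics/w4.png",p[:,:,::-1]); np.savez("w4.npz",p=p,d=d,**c)
```

```text
8.6333 [0.52206141 0.01110035 0.21174361] [-3.10217293e+00 -4.95728420e-01 -1.54287794e-04] [-0.30959436 -0.20122365  0.20229303] 0.6001999427109125
[[ 9.50199387e-01  3.11642610e-01  8.74298518e-05]
 [ 3.11642604e-01 -9.50199390e-01  7.53498587e-05]
 [ 1.06558019e-04 -4.43505229e-05 -9.99999993e-01]]
tool delta cm [0.01915892 0.08050259 6.47435961]
```

View pics/w4.png

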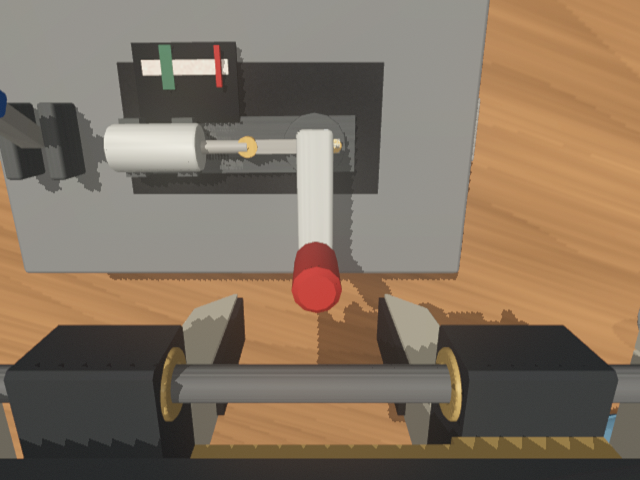

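The valve grip now leans to the far side, at the left edge near (0,103), so the lever is over. The knob top is at (317,288), between the open fingers.

Run:
```python
from h import *
z=np.load('w4.npz');w,p=cloud(z)
for hh in(.1645,):print(ray(z,(317,288.5),hh))
r,g,b=p[...,0],p[...,1],p[...,2]
m=(r>110)&(g<90)&(b<90);m[:230]=0;m[320:]=0;m[:,:270]=0;m[:,365:]=0
t=m&(w[...,2]>.16);v,u=np.nonzero(t);print(cv2.minEnclosingCircle(np.stack([u,v],1).astype(np.float32)),w[t].mean(0))
a=(abs(w[...,2]-.1145)<.005)&(p.min(-1)>130)
v,u=np.nonzero(a);k=(u>285)&(u<345)&(v<250)&(v>125);q=w[v[k],u[k]]
rc=cv2.minAreaRect((q[:,:2]*1000).astype(np.float32));print(rc,cv2.boxPoints(rc))
```

```text
[0.52365162 0.01058966 0.1645    ]
((316.4183654785156, 289.0), 24.602062225341797) [0.52219778 0.01048746 0.16239228]
((556.275146484375, 22.10793685913086), (67.68034362792969, 19.723541259765625), 18.74992561340332) [[521.0609     20.568825 ]
 [527.40076     1.8920012]
 [591.4894     23.647049 ]
 [585.14954    42.32387  ]]
```

Call:
step_arm(
  plan=[
    {"wx": 0,"wy": 0,"wz": 0,"tx": 0.08,"ty": 0.1,"tz": 2.5,"hand": 0.6},
    {"wx": 0,"wy": 0,"wz": 0,"tx": 0,"ty": 0,"tz": 2.5,"hand": 0.6},
    {"wx": 0,"wy": 0,"wz": 0,"tx": 0,"ty": 0,"tz": 1.5,"hand": 0.6},
    {"wx": 0,"wy": 0,"wz": 0,"tx": 0,"ty": 0,"tz": 0,"hand": 0.6},
    {"wx": 0,"wy": 0,"wz": 0,"tx": 0,"ty": 0,"tz": 0,"hand": 0.45},
    {"wx": 0,"wy": 0,"wz": 0,"tx": 0,"ty": 0,"tz": 0,"hand": 0.36},
    {"wx": 0,"wy": 0,"wz": 0,"tx": 0,"ty": 0,"tz": 0,"hand": 0.3},
    {"wx": 0,"wy": 0,"wz": 0,"tx": 0,"ty": 0,"tz": 0,"hand": 0.25},
    {"wx": 0,"wy": 0,"wz": 0,"tx": 0,"ty": 0,"tz": 0,"hand": 0.2},
    {"wx": 0,"wy": 0,"wz": 0,"tx": 0,"ty": 0,"tz": 0,"hand": 0},
  ],
  force=30,
)

```text
clock: 9.52
position: [0.5237, 0.0095, 0.1474]
ee_rot: [3.102, 0.493, 0.002]
force: [0.4, -0.8, 3.3]
width: 0.257
```

Call:
step_arm(
  plan=[
    {"wx": 0,"wy": 0,"wz": 0,"tx": 0,"ty": 0,"tz": 0,"hand": 0},
    {"wx": 0,"wy": 0,"wz": 0,"tx": 0,"ty": 0,"tz": 0,"hand": 0},
    {"wx": 0,"wy": 0,"wz": 0,"tx": 0,"ty": 0,"tz": 0,"hand": 0},
    {"wx": 0,"wy": 0,"wz": 0,"tx": 0,"ty": 0,"tz": 0,"hand": 0},
    {"wx": 0,"wy": 0,"wz": 0,"tx": 0,"ty": 0,"tz": 0,"hand": 0},
    {"wx": 0,"wy": 0,"wz": 0,"tx": 0,"ty": 0,"tz": 0,"hand": 0},
    {"wx": 0,"wy": 0,"wz": 0,"tx": 0,"ty": 0,"tz": 0,"hand": 0},
    {"wx": 0,"wy": 0,"wz": 0,"tx": 0,"ty": 0,"tz": 0,"hand": 0},
    {"wx": 0,"wy": 0,"wz": 0,"tx": 0,"ty": 0,"tz": 0,"hand": 0},
    {"wx": 0,"wy": 0,"wz": 0,"tx": 0,"ty": 0,"tz": 0,"hand": 0},
  ],
)

```text
clock: 10.35
position: [0.5237, 0.0096, 0.1473]
ee_rot: [3.102, 0.493, 0.002]
force: [0.7, -1.3, 6.5]
width: 0.255
```

Run:
```python
from cell import arm
o=arm.observe();print(o['clock'],o['joints'],o['position'],o['ee_rot'],o['force'],o['width'])
```

```text
10.35 [ 0.16443052  0.41563514 -0.3749464   1.91737747  0.19992375  0.84330055
 -1.57022947] [0.52371038 0.00955434 0.14731965] [3.10216334e+00 4.93469873e-01 1.93238439e-03] [ 0.71088167 -1.31511507  6.53037159] 0.25454462913574527
```

```bash
cat > pl.py <<'E'
import sys,json,numpy as np
from scipy.spatial.transform import Rotation as R
from scipy.optimize import least_squares
def rows(th0,dth,n=10,ex=(0,0),tz=0,th_corr=0):
    # chord moves in tool axes (cm); ex = extra correction (tool cm) spread over rows
    t=th0+dth*np.arange(n+1)
    dx=6*(np.cos(t[:-1])-np.cos(t[1:]))+ex[0]/n; dy=6*(np.sin(t[:-1])-np.sin(t[1:]))+ex[1]/n
    for a,b in zip(dx,dy): print(f'tx {a:.2f} ty {b:.2f}')
def log():
    from cell import arm
    o=arm.observe();L=[]
    try:L=json.load(open('log.json'))
    except Exception:pass
    L.append([o['clock'],*o['position'],*o['force']]);json.dump(L,open('log.json','w'))
    T=R.from_rotvec(o['ee_rot']).as_matrix()
    A=np.array(L);q=A[:,1:3]+A[:,4:6]/6000
    C0=np.array([.5797,.0298])
    def f(c): return np.r_[(np.hypot(*(q-c).T)-.06)*1000,(c-C0)*1000/3]
    c=least_squares(f,C0).x
    d=T[:2,:2].T@(q[-1]-c);th=np.arctan2(-d[1],-d[0])%(2*np.pi)
    u=-np.array([np.cos(th),np.sin(th)]);tg=np.array([np.sin(th),-np.cos(th)])
    F=T.T@o['force'];print('clock',o['clock'],'pos',o['position'].round(4),'F tool',F.round(1),'rad',round(float(F[:2]@u),1),'tan',round(float(F[:2]@tg),1),'theta',round(th,3),'r mm',round(float(np.hypot(*d)*1000),2),'C',c.round(4),'w',round(o['width'],3),'maxdev joints',o['joints'].round(2))
E
python3 -c "
from pl import *
log();rows(0,.03)"
```

```text
clock 10.35 pos [0.5237 0.0096 0.1473] F tool [ 0.3  1.5 -6.5] rad -0.2 tan -1.5 theta 6.248 r mm 59.95 C [0.5801 0.03  ] w 0.255 maxdev joints [ 0.16  0.42 -0.37  1.92  0.2   0.84 -1.57]
tx 0.00 ty -0.18
tx 0.01 ty -0.18
tx 0.01 ty -0.18
tx 0.02 ty -0.18
tx 0.02 ty -0.18
tx 0.03 ty -0.18
tx 0.03 ty -0.18
tx 0.04 ty -0.18
tx 0.05 ty -0.17
tx 0.05 ty -0.17
```

Call:
step_arm(
  plan=[
    {"wx": 0,"wy": 0,"wz": 0,"tx": 0,"ty": -0.18,"tz": -0.05,"hand": 0},
    {"wx": 0,"wy": 0,"wz": 0,"tx": 0.01,"ty": -0.18,"tz": -0.05,"hand": 0},
    {"wx": 0,"wy": 0,"wz": 0,"tx": 0.01,"ty": -0.18,"tz": 0,"hand": 0},
    {"wx": 0,"wy": 0,"wz": 0,"tx": 0.02,"ty": -0.18,"tz": 0,"hand": 0},
    {"wx": 0,"wy": 0,"wz": 0,"tx": 0.02,"ty": -0.18,"tz": 0,"hand": 0},
    {"wx": 0,"wy": 0,"wz": 0,"tx": 0.03,"ty": -0.18,"tz": 0,"hand": 0},
    {"wx": 0,"wy": 0,"wz": 0,"tx": 0.03,"ty": -0.18,"tz": 0,"hand": 0},
    {"wx": 0,"wy": 0,"wz": 0,"tx": 0.04,"ty": -0.18,"tz": 0,"hand": 0},
    {"wx": 0,"wy": 0,"wz": 0,"tx": 0.05,"ty": -0.17,"tz": 0,"hand": 0},
    {"wx": 0,"wy": 0,"wz": 0,"tx": 0.05,"ty": -0.17,"tz": 0,"hand": 0},
  ],
)

```text
clock: 11.18
position: [0.5201, 0.0274, 0.1476]
ee_rot: [3.102, 0.494, -0.0]
force: [3.3, -1.3, -3.7]
width: 0.252
```

```bash
python3 -c "
from pl import *
log();rows(.3,.04)"
```

```text
clock 11.1833 pos [0.5201 0.0274 0.1476] F tool [2.8 2.3 3.7] rad -3.3 tan -1.5 theta 0.277 r mm 59.82 C [0.5804 0.0295] w 0.252 maxdev joints [ 0.13  0.41 -0.38  1.92  0.2   0.84 -1.61]
tx 0.08 ty -0.23
tx 0.08 ty -0.22
tx 0.09 ty -0.22
tx 0.10 ty -0.22
tx 0.11 ty -0.21
tx 0.12 ty -0.21
tx 0.13 ty -0.20
tx 0.14 ty -0.20
tx 0.14 ty -0.19
tx 0.15 ty -0.19
```

Call:
step_arm(
  plan=[
    {"wx": 0,"wy": 0,"wz": 0,"tx": 0.09,"ty": -0.23,"tz": 0.05,"hand": 0},
    {"wx": 0,"wy": 0,"wz": 0,"tx": 0.09,"ty": -0.22,"tz": 0,"hand": 0},
    {"wx": 0,"wy": 0,"wz": 0,"tx": 0.1,"ty": -0.22,"tz": 0,"hand": 0},
    {"wx": 0,"wy": 0,"wz": 0,"tx": 0.11,"ty": -0.22,"tz": 0,"hand": 0},
    {"wx": 0,"wy": 0,"wz": 0,"tx": 0.12,"ty": -0.21,"tz": 0,"hand": 0},
    {"wx": 0,"wy": 0,"wz": 0,"tx": 0.13,"ty": -0.21,"tz": 0,"hand": 0},
    {"wx": 0,"wy": 0,"wz": 0,"tx": 0.14,"ty": -0.2,"tz": 0,"hand": 0},
    {"wx": 0,"wy": 0,"wz": 0,"tx": 0.15,"ty": -0.2,"tz": 0,"hand": 0},
    {"wx": 0,"wy": 0,"wz": 0,"tx": 0.15,"ty": -0.19,"tz": 0,"hand": 0},
    {"wx": 0,"wy": 0,"wz": 0,"tx": 0.16,"ty": -0.19,"tz": 0,"hand": 0},
  ],
)

```text
clock: 12.02
position: [0.5252, 0.0513, 0.1473]
ee_rot: [3.102, 0.494, -0.001]
force: [-0.8, -3.9, 6.1]
width: 0.254
```

```bash
python3 -c "
from pl import *
log();rows(.7,.05)"
```

```text
clock 12.0167 pos [0.5252 0.0513 0.1473] F tool [-2.   3.4 -6.1] rad -0.7 tan -3.9 theta 0.69 r mm 59.76 C [0.5807 0.0288] w 0.254 maxdev joints [ 0.09  0.42 -0.38  1.91  0.21  0.85 -1.65]
tx 0.20 ty -0.22
tx 0.21 ty -0.21
tx 0.22 ty -0.20
tx 0.23 ty -0.19
tx 0.24 ty -0.18
tx 0.25 ty -0.17
tx 0.26 ty -0.16
tx 0.26 ty -0.14
tx 0.27 ty -0.13
tx 0.28 ty -0.12
```

Call:
step_arm(
  plan=[
    {"wx": 0,"wy": 0,"wz": 0,"tx": 0.2,"ty": -0.22,"tz": -0.02,"hand": 0},
    {"wx": 0,"wy": 0,"wz": 0,"tx": 0.21,"ty": -0.21,"tz": -0.01,"hand": 0},
    {"wx": 0,"wy": 0,"wz": 0,"tx": 0.22,"ty": -0.2,"tz": 0,"hand": 0},
    {"wx": 0,"wy": 0,"wz": 0,"tx": 0.23,"ty": -0.19,"tz": 0,"hand": 0},
    {"wx": 0,"wy": 0,"wz": 0,"tx": 0.24,"ty": -0.18,"tz": 0,"hand": 0},
    {"wx": 0,"wy": 0,"wz": 0,"tx": 0.25,"ty": -0.17,"tz": 0,"hand": 0},
    {"wx": 0,"wy": 0,"wz": 0,"tx": 0.26,"ty": -0.16,"tz": 0,"hand": 0},
    {"wx": 0,"wy": 0,"wz": 0,"tx": 0.26,"ty": -0.14,"tz": 0,"hand": 0},
    {"wx": 0,"wy": 0,"wz": 0,"tx": 0.27,"ty": -0.13,"tz": 0,"hand": 0},
    {"wx": 0,"wy": 0,"wz": 0,"tx": 0.28,"ty": -0.12,"tz": 0,"hand": 0},
  ],
)

```text
clock: 12.85
position: [0.5423, 0.0748, 0.1472]
ee_rot: [3.102, 0.494, -0.003]
force: [-3.4, -5.8, 6.4]
width: 0.257
```

```bash
python3 -c "
from pl import *
log();rows(1.2,.05)"
```

```text
clock 12.85 pos [0.5423 0.0748 0.1472] F tool [-5.1  4.5 -6.4] rad -2.2 tan -6.4 theta 1.176 r mm 59.84 C [0.5807 0.0284] w 0.257 maxdev joints [ 0.05  0.45 -0.38  1.86  0.21  0.87 -1.69]
tx 0.28 ty -0.10
tx 0.29 ty -0.09
tx 0.29 ty -0.07
tx 0.29 ty -0.06
tx 0.30 ty -0.04
tx 0.30 ty -0.03
tx 0.30 ty -0.01
tx 0.30 ty 0.00
tx 0.30 ty 0.02
tx 0.30 ty 0.03
```

Call:
step_arm(
  plan=[
    {"wx": 0,"wy": 0,"wz": 0,"tx": 0.28,"ty": -0.09,"tz": -0.02,"hand": 0},
    {"wx": 0,"wy": 0,"wz": 0,"tx": 0.29,"ty": -0.08,"tz": -0.01,"hand": 0},
    {"wx": 0,"wy": 0,"wz": 0,"tx": 0.29,"ty": -0.06,"tz": 0,"hand": 0},
    {"wx": 0,"wy": 0,"wz": 0,"tx": 0.29,"ty": -0.05,"tz": 0,"hand": 0},
    {"wx": 0,"wy": 0,"wz": 0,"tx": 0.3,"ty": -0.03,"tz": 0,"hand": 0},
    {"wx": 0,"wy": 0,"wz": 0,"tx": 0.3,"ty": -0.02,"tz": 0,"hand": 0},
    {"wx": 0,"wy": 0,"wz": 0,"tx": 0.3,"ty": 0,"tz": 0,"hand": 0},
    {"wx": 0,"wy": 0,"wz": 0,"tx": 0.3,"ty": 0.01,"tz": 0,"hand": 0},
    {"wx": 0,"wy": 0,"wz": 0,"tx": 0.3,"ty": 0.03,"tz": 0,"hand": 0},
    {"wx": 0,"wy": 0,"wz": 0,"tx": 0.3,"ty": 0.04,"tz": 0,"hand": 0},
  ],
)

```text
clock: 13.68
position: [0.568, 0.087, 0.1472]
ee_rot: [-3.102, -0.495, 0.008]
force: [-9.6, -3.5, 8.1]
width: 0.255
```

```bash
python3 -c "
from pl import *
log();rows(1.68,.05)"
```

```text
clock 13.6833 pos [0.568  0.087  0.1472] F tool [-10.2   0.3  -8. ] rad -1.1 tan -10.2 theta 1.646 r mm 59.86 C [0.5807 0.0283] w 0.255 maxdev joints [ 0.02  0.49 -0.37  1.79  0.22  0.91 -1.7 ]
tx 0.30 ty 0.04
tx 0.29 ty 0.05
tx 0.29 ty 0.07
tx 0.29 ty 0.08
tx 0.28 ty 0.10
tx 0.28 ty 0.11
tx 0.27 ty 0.13
tx 0.27 ty 0.14
tx 0.26 ty 0.15
tx 0.25 ty 0.17
```

Call:
step_arm(
  plan=[
    {"wx": 0,"wy": 0,"wz": 0,"tx": 0.3,"ty": 0.05,"tz": -0.02,"hand": 0},
    {"wx": 0,"wy": 0,"wz": 0,"tx": 0.29,"ty": 0.06,"tz": -0.02,"hand": 0},
    {"wx": 0,"wy": 0,"wz": 0,"tx": 0.29,"ty": 0.08,"tz": -0.02,"hand": 0},
    {"wx": 0,"wy": 0,"wz": 0,"tx": 0.29,"ty": 0.09,"tz": 0,"hand": 0},
    {"wx": 0,"wy": 0,"wz": 0,"tx": 0.28,"ty": 0.1,"tz": 0,"hand": 0},
    {"wx": 0,"wy": 0,"wz": 0,"tx": 0.28,"ty": 0.12,"tz": 0,"hand": 0},
    {"wx": 0,"wy": 0,"wz": 0,"tx": 0.27,"ty": 0.14,"tz": 0,"hand": 0},
    {"wx": 0,"wy": 0,"wz": 0,"tx": 0.27,"ty": 0.15,"tz": 0,"hand": 0},
    {"wx": 0,"wy": 0,"wz": 0,"tx": 0.26,"ty": 0.16,"tz": 0,"hand": 0},
    {"wx": 0,"wy": 0,"wz": 0,"tx": 0.25,"ty": 0.17,"tz": 0,"hand": 0},
  ],
)

```text
clock: 14.52
position: [0.5967, 0.0865, 0.1473]
ee_rot: [-3.1, -0.497, 0.011]
force: [-12.0, 0.7, 6.9]
width: 0.254
```

```bash
python3 -c "
from pl import *
log();rows(2.18,.05)"
```

```text
clock 14.5167 pos [0.5967 0.0865 0.1473] F tool [-11.2  -4.4  -6.8] rad -2.2 tan -11.8 theta 2.125 r mm 60.0 C [0.5807 0.0283] w 0.254 maxdev joints [ 0.02  0.53 -0.37  1.72  0.22  0.94 -1.68]
tx 0.24 ty 0.18
tx 0.23 ty 0.19
tx 0.22 ty 0.20
tx 0.21 ty 0.21
tx 0.20 ty 0.22
tx 0.19 ty 0.23
tx 0.18 ty 0.24
tx 0.17 ty 0.25
tx 0.15 ty 0.26
tx 0.14 ty 0.27
```

Call:
step_arm(
  plan=[
    {"wx": 0,"wy": 0,"wz": 0,"tx": 0.24,"ty": 0.19,"tz": -0.02,"hand": 0},
    {"wx": 0,"wy": 0,"wz": 0,"tx": 0.22,"ty": 0.2,"tz": -0.02,"hand": 0},
    {"wx": 0,"wy": 0,"wz": 0,"tx": 0.21,"ty": 0.21,"tz": 0,"hand": 0},
    {"wx": 0,"wy": 0,"wz": 0,"tx": 0.2,"ty": 0.22,"tz": 0,"hand": 0},
    {"wx": 0,"wy": 0,"wz": 0,"tx": 0.2,"ty": 0.23,"tz": 0,"hand": 0},
    {"wx": 0,"wy": 0,"wz": 0,"tx": 0.18,"ty": 0.24,"tz": 0,"hand": 0},
    {"wx": 0,"wy": 0,"wz": 0,"tx": 0.17,"ty": 0.25,"tz": 0,"hand": 0},
    {"wx": 0,"wy": 0,"wz": 0,"tx": 0.17,"ty": 0.25,"tz": 0,"hand": 0},
    {"wx": 0,"wy": 0,"wz": 0,"tx": 0.15,"ty": 0.26,"tz": 0,"hand": 0},
    {"wx": 0,"wy": 0,"wz": 0,"tx": 0.14,"ty": 0.27,"tz": 0,"hand": 0},
  ],
)

```text
clock: 15.35
position: [0.6224, 0.0719, 0.1475]
ee_rot: [-3.098, -0.498, 0.008]
force: [-7.7, 4.6, 1.5]
width: 0.251
```

```bash
python3 -c "
from pl import *
log();rows(2.68,.05)"
```

```text
clock 15.35 pos [0.6224 0.0719 0.1475] F tool [-5.9 -6.8 -1.4] rad -1.8 tan -8.8 theta 2.628 r mm 60.02 C [0.5807 0.0283] w 0.251 maxdev joints [ 0.04  0.56 -0.36  1.66  0.22  0.97 -1.65]
tx 0.13 ty 0.27
tx 0.11 ty 0.28
tx 0.10 ty 0.28
tx 0.08 ty 0.29
tx 0.07 ty 0.29
tx 0.06 ty 0.29
tx 0.04 ty 0.30
tx 0.03 ty 0.30
tx 0.01 ty 0.30
tx -0.00 ty 0.30
```

Call:
step_arm(
  plan=[
    {"wx": 0,"wy": 0,"wz": 0,"tx": 0.12,"ty": 0.27,"tz": 0,"hand": 0},
    {"wx": 0,"wy": 0,"wz": 0,"tx": 0.1,"ty": 0.28,"tz": 0,"hand": 0},
    {"wx": 0,"wy": 0,"wz": 0,"tx": 0.09,"ty": 0.28,"tz": 0,"hand": 0},
    {"wx": 0,"wy": 0,"wz": 0,"tx": 0.07,"ty": 0.29,"tz": 0,"hand": 0},
    {"wx": 0,"wy": 0,"wz": 0,"tx": 0.06,"ty": 0.29,"tz": 0,"hand": 0},
    {"wx": 0,"wy": 0,"wz": 0,"tx": 0.05,"ty": 0.29,"tz": 0,"hand": 0},
    {"wx": 0,"wy": 0,"wz": 0,"tx": 0.03,"ty": 0.3,"tz": 0,"hand": 0},
    {"wx": 0,"wy": 0,"wz": 0,"tx": 0.02,"ty": 0.3,"tz": 0,"hand": 0},
    {"wx": 0,"wy": 0,"wz": 0,"tx": 0,"ty": 0.3,"tz": 0,"hand": 0},
    {"wx": 0,"wy": 0,"wz": 0,"tx": -0.01,"ty": 0.3,"tz": 0,"hand": 0},
  ],
)

```text
clock: 16.18
position: [0.639, 0.0424, 0.1479]
ee_rot: [-3.102, -0.494, 0.002]
force: [-0.9, 1.8, -7.9]
width: 0.256
```

```bash
python3 -c "
from pl import *
log();rows(3.18,.05)"
```

```text
clock 16.1833 pos [0.639  0.0424 0.1479] F tool [-0.3 -2.   7.9] rad -0.5 tan -1.9 theta 3.214 r mm 59.94 C [0.5807 0.0283] w 0.256 maxdev joints [ 0.08  0.58 -0.35  1.62  0.23  0.98 -1.6 ]
tx -0.02 ty 0.30
tx -0.03 ty 0.30
tx -0.05 ty 0.30
tx -0.06 ty 0.29
tx -0.08 ty 0.29
tx -0.09 ty 0.29
tx -0.11 ty 0.28
tx -0.12 ty 0.27
tx -0.13 ty 0.27
tx -0.15 ty 0.26
```

Call:
step_arm(
  plan=[
    {"wx": 0,"wy": 0,"wz": 0,"tx": -0.03,"ty": 0.3,"tz": 0.02,"hand": 0},
    {"wx": 0,"wy": 0,"wz": 0,"tx": -0.04,"ty": 0.3,"tz": 0.02,"hand": 0},
    {"wx": 0,"wy": 0,"wz": 0,"tx": -0.06,"ty": 0.3,"tz": 0.02,"hand": 0},
    {"wx": 0,"wy": 0,"wz": 0,"tx": -0.07,"ty": 0.29,"tz": 0,"hand": 0},
    {"wx": 0,"wy": 0,"wz": 0,"tx": -0.08,"ty": 0.29,"tz": 0,"hand": 0},
    {"wx": 0,"wy": 0,"wz": 0,"tx": -0.1,"ty": 0.28,"tz": 0,"hand": 0},
    {"wx": 0,"wy": 0,"wz": 0,"tx": -0.11,"ty": 0.28,"tz": 0,"hand": 0},
    {"wx": 0,"wy": 0,"wz": 0,"tx": -0.13,"ty": 0.27,"tz": 0,"hand": 0},
    {"wx": 0,"wy": 0,"wz": 0,"tx": -0.14,"ty": 0.27,"tz": 0,"hand": 0},
    {"wx": 0,"wy": 0,"wz": 0,"tx": -0.15,"ty": 0.26,"tz": 0,"hand": 0},
  ],
)

```text
clock: 17.02
position: [0.6388, 0.0112, 0.1479]
ee_rot: [3.102, 0.493, -0.003]
force: [-4.3, -5.8, -7.1]
width: 0.259
```

```bash
python3 -c "
from pl import *
log();rows(3.72,.05)"
```

```text
clock 17.0167 pos [0.6388 0.0112 0.1479] F tool [-5.9  4.1  7.1] rad -2.4 tan 6.8 theta 3.762 r mm 60.1 C [0.5807 0.0283] w 0.259 maxdev joints [ 0.13  0.58 -0.35  1.63  0.23  0.98 -1.55]
tx -0.17 ty 0.25
tx -0.18 ty 0.24
tx -0.19 ty 0.23
tx -0.21 ty 0.22
tx -0.22 ty 0.21
tx -0.23 ty 0.20
tx -0.24 ty 0.19
tx -0.24 ty 0.17
tx -0.25 ty 0.16
tx -0.26 ty 0.15
```

Call:
step_arm(
  plan=[
    {"wx": 0,"wy": 0,"wz": 0,"tx": -0.18,"ty": 0.24,"tz": 0.02,"hand": 0},
    {"wx": 0,"wy": 0,"wz": 0,"tx": -0.19,"ty": 0.23,"tz": 0.02,"hand": 0},
    {"wx": 0,"wy": 0,"wz": 0,"tx": -0.2,"ty": 0.22,"tz": 0.01,"hand": 0},
    {"wx": 0,"wy": 0,"wz": 0,"tx": -0.22,"ty": 0.21,"tz": 0,"hand": 0},
    {"wx": 0,"wy": 0,"wz": 0,"tx": -0.23,"ty": 0.2,"tz": 0,"hand": 0},
    {"wx": 0,"wy": 0,"wz": 0,"tx": -0.24,"ty": 0.19,"tz": 0,"hand": 0},
    {"wx": 0,"wy": 0,"wz": 0,"tx": -0.25,"ty": 0.18,"tz": 0,"hand": 0},
    {"wx": 0,"wy": 0,"wz": 0,"tx": -0.25,"ty": 0.16,"tz": 0,"hand": 0},
    {"wx": 0,"wy": 0,"wz": 0,"tx": -0.26,"ty": 0.15,"tz": 0,"hand": 0},
    {"wx": 0,"wy": 0,"wz": 0,"tx": -0.26,"ty": 0.14,"tz": 0,"hand": 0},
  ],
)

```text
clock: 17.85
position: [0.6229, -0.0144, 0.1478]
ee_rot: [3.101, 0.492, -0.003]
force: [-5.6, -6.3, -3.7]
width: 0.257
```

```bash
python3 -c "
from pl import *
log();rows(4.22,.05)"
```

```text
clock 17.85 pos [ 0.6229 -0.0144  0.1478] F tool [-7.3  4.2  3.8] rad 0.7 tan 8.4 theta 4.271 r mm 60.09 C [0.5807 0.0283] w 0.257 maxdev joints [ 0.17  0.56 -0.35  1.67  0.22  0.96 -1.51]
tx -0.27 ty 0.14
tx -0.27 ty 0.12
tx -0.28 ty 0.11
tx -0.28 ty 0.09
tx -0.29 ty 0.08
tx -0.29 ty 0.06
tx -0.30 ty 0.05
tx -0.30 ty 0.04
tx -0.30 ty 0.02
tx -0.30 ty 0.01
```

Call:
step_arm(
  plan=[
    {"wx": 0,"wy": 0,"wz": 0,"tx": -0.27,"ty": 0.13,"tz": 0.02,"hand": 0},
    {"wx": 0,"wy": 0,"wz": 0,"tx": -0.27,"ty": 0.12,"tz": 0,"hand": 0},
    {"wx": 0,"wy": 0,"wz": 0,"tx": -0.28,"ty": 0.1,"tz": 0,"hand": 0},
    {"wx": 0,"wy": 0,"wz": 0,"tx": -0.28,"ty": 0.09,"tz": 0,"hand": 0},
    {"wx": 0,"wy": 0,"wz": 0,"tx": -0.29,"ty": 0.07,"tz": 0,"hand": 0},
    {"wx": 0,"wy": 0,"wz": 0,"tx": -0.29,"ty": 0.06,"tz": 0,"hand": 0},
    {"wx": 0,"wy": 0,"wz": 0,"tx": -0.3,"ty": 0.04,"tz": 0,"hand": 0},
    {"wx": 0,"wy": 0,"wz": 0,"tx": -0.3,"ty": 0.03,"tz": 0,"hand": 0},
    {"wx": 0,"wy": 0,"wz": 0,"tx": -0.3,"ty": 0.01,"tz": 0,"hand": 0},
    {"wx": 0,"wy": 0,"wz": 0,"tx": -0.3,"ty": 0,"tz": 0,"hand": 0},
  ],
)

```text
clock: 18.68
position: [0.5977, -0.0288, 0.1478]
ee_rot: [3.102, 0.493, -0.002]
force: [-3.5, -4.9, -4.7]
width: 0.255
```

```bash
python3 -c "
from pl import *
log();rows(4.74,.05)"
```

```text
clock 18.6833 pos [ 0.5977 -0.0288  0.1478] F tool [-4.9  3.5  4.7] rad 3.7 tan 4.7 theta 4.751 r mm 60.11 C [0.5807 0.0282] w 0.255 maxdev joints [ 0.21  0.52 -0.36  1.73  0.22  0.93 -1.49]
tx -0.30 ty -0.02
tx -0.30 ty -0.03
tx -0.30 ty -0.05
tx -0.29 ty -0.06
tx -0.29 ty -0.07
tx -0.29 ty -0.09
tx -0.28 ty -0.10
tx -0.28 ty -0.12
tx -0.27 ty -0.13
tx -0.26 ty -0.14
```

Call:
step_arm(
  plan=[
    {"wx": 0,"wy": 0,"wz": 0,"tx": -0.3,"ty": 0,"tz": 0.02,"hand": 0},
    {"wx": 0,"wy": 0,"wz": 0,"tx": -0.3,"ty": -0.01,"tz": 0,"hand": 0},
    {"wx": 0,"wy": 0,"wz": 0,"tx": -0.3,"ty": -0.03,"tz": 0,"hand": 0},
    {"wx": 0,"wy": 0,"wz": 0,"tx": -0.3,"ty": -0.04,"tz": 0,"hand": 0},
    {"wx": 0,"wy": 0,"wz": 0,"tx": -0.29,"ty": -0.06,"tz": 0,"hand": 0},
    {"wx": 0,"wy": 0,"wz": 0,"tx": -0.29,"ty": -0.08,"tz": 0,"hand": 0},
    {"wx": 0,"wy": 0,"wz": 0,"tx": -0.28,"ty": -0.09,"tz": 0,"hand": 0},
    {"wx": 0,"wy": 0,"wz": 0,"tx": -0.28,"ty": -0.11,"tz": 0,"hand": 0},
    {"wx": 0,"wy": 0,"wz": 0,"tx": -0.27,"ty": -0.12,"tz": 0,"hand": 0},
    {"wx": 0,"wy": 0,"wz": 0,"tx": -0.26,"ty": -0.14,"tz": 0,"hand": 0},
  ],
)

```text
clock: 19.52
position: [0.5692, -0.0302, 0.1477]
ee_rot: [3.102, 0.494, 0.001]
force: [-2.9, -2.1, -1.1]
width: 0.256
```

```bash
python3 -c "
from pl import *
log();rows(5.22,.05)"
```

```text
clock 19.5167 pos [ 0.5692 -0.0302  0.1477] F tool [-3.5  1.1  1.1] rad 2.7 tan 2.4 theta 5.23 r mm 59.96 C [0.5807 0.0282] w 0.256 maxdev joints [ 0.22  0.48 -0.36  1.81  0.21  0.89 -1.49]
tx -0.26 ty -0.15
tx -0.25 ty -0.17
tx -0.24 ty -0.18
tx -0.23 ty -0.19
tx -0.22 ty -0.20
tx -0.21 ty -0.21
tx -0.20 ty -0.22
tx -0.19 ty -0.23
tx -0.18 ty -0.24
tx -0.17 ty -0.25
```

Call:
step_arm(
  plan=[
    {"wx": 0,"wy": 0,"wz": 0,"tx": -0.27,"ty": -0.14,"tz": 0,"hand": 0},
    {"wx": 0,"wy": 0,"wz": 0,"tx": -0.26,"ty": -0.16,"tz": 0,"hand": 0},
    {"wx": 0,"wy": 0,"wz": 0,"tx": -0.25,"ty": -0.17,"tz": 0,"hand": 0},
    {"wx": 0,"wy": 0,"wz": 0,"tx": -0.24,"ty": -0.18,"tz": 0,"hand": 0},
    {"wx": 0,"wy": 0,"wz": 0,"tx": -0.23,"ty": -0.19,"tz": 0,"hand": 0},
    {"wx": 0,"wy": 0,"wz": 0,"tx": -0.22,"ty": -0.2,"tz": 0,"hand": 0},
    {"wx": 0,"wy": 0,"wz": 0,"tx": -0.2,"ty": -0.22,"tz": 0,"hand": 0},
    {"wx": 0,"wy": 0,"wz": 0,"tx": -0.19,"ty": -0.23,"tz": 0,"hand": 0},
    {"wx": 0,"wy": 0,"wz": 0,"tx": -0.18,"ty": -0.24,"tz": 0,"hand": 0},
    {"wx": 0,"wy": 0,"wz": 0,"tx": -0.17,"ty": -0.25,"tz": 0,"hand": 0},
  ],
)

```text
clock: 20.35
position: [0.5421, -0.0179, 0.1475]
ee_rot: [-3.102, -0.494, -0.001]
force: [0.2, 0.5, 1.2]
width: 0.254
```

```bash
python3 -c "
from pl import *
log();rows(5.72,.05)"
```

```text
clock 20.35 pos [ 0.5421 -0.0179  0.1475] F tool [ 0.4 -0.4 -1.2] rad -0.5 tan 0.2 theta 5.725 r mm 60.09 C [0.5807 0.0282] w 0.254 maxdev joints [ 0.21  0.44 -0.37  1.87  0.21  0.86 -1.52]
tx -0.15 ty -0.26
tx -0.14 ty -0.26
tx -0.13 ty -0.27
tx -0.11 ty -0.28
tx -0.10 ty -0.28
tx -0.09 ty -0.29
tx -0.07 ty -0.29
tx -0.06 ty -0.29
tx -0.04 ty -0.30
tx -0.03 ty -0.30
```

Call:
step_arm(
  plan=[
    {"wx": 0,"wy": 0,"wz": 0,"tx": -0.15,"ty": -0.26,"tz": 0,"hand": 0},
    {"wx": 0,"wy": 0,"wz": 0,"tx": -0.14,"ty": -0.26,"tz": 0,"hand": 0},
    {"wx": 0,"wy": 0,"wz": 0,"tx": -0.13,"ty": -0.27,"tz": 0,"hand": 0},
    {"wx": 0,"wy": 0,"wz": 0,"tx": -0.11,"ty": -0.28,"tz": 0,"hand": 0},
    {"wx": 0,"wy": 0,"wz": 0,"tx": -0.1,"ty": -0.28,"tz": 0,"hand": 0},
    {"wx": 0,"wy": 0,"wz": 0,"tx": -0.09,"ty": -0.29,"tz": 0,"hand": 0},
    {"wx": 0,"wy": 0,"wz": 0,"tx": -0.07,"ty": -0.29,"tz": 0,"hand": 0},
    {"wx": 0,"wy": 0,"wz": 0,"tx": -0.06,"ty": -0.29,"tz": 0,"hand": 0},
    {"wx": 0,"wy": 0,"wz": 0,"tx": -0.04,"ty": -0.3,"tz": 0,"hand": 0},
    {"wx": 0,"wy": 0,"wz": 0,"tx": -0.03,"ty": -0.3,"tz": 0,"hand": 0},
  ],
)

```text
clock: 21.18
position: [0.5245, 0.0058, 0.1474]
ee_rot: [3.102, 0.494, 0.001]
force: [1.8, -1.2, 2.7]
width: 0.255
```

```bash
python3 -c "
from pl import *
log();rows(6.22,.05)"
```

```text
clock 21.1833 pos [0.5245 0.0058 0.1474] F tool [ 1.3  1.7 -2.7] rad -1.2 tan -1.8 theta 6.213 r mm 60.28 C [0.5807 0.0282] w 0.255 maxdev joints [ 0.18  0.42 -0.38  1.91  0.2   0.85 -1.57]
tx -0.01 ty -0.30
tx 0.00 ty -0.30
tx 0.02 ty -0.30
tx 0.03 ty -0.30
tx 0.05 ty -0.30
tx 0.06 ty -0.29
tx 0.08 ty -0.29
tx 0.09 ty -0.29
tx 0.11 ty -0.28
tx 0.12 ty -0.27
```

Call:
step_arm(
  plan=[
    {"wx": 0,"wy": 0,"wz": 0,"tx": 0,"ty": -0.3,"tz": 0,"hand": 0},
    {"wx": 0,"wy": 0,"wz": 0,"tx": 0.01,"ty": -0.3,"tz": 0,"hand": 0},
    {"wx": 0,"wy": 0,"wz": 0,"tx": 0.03,"ty": -0.3,"tz": 0,"hand": 0},
    {"wx": 0,"wy": 0,"wz": 0,"tx": 0.04,"ty": -0.3,"tz": 0,"hand": 0},
    {"wx": 0,"wy": 0,"wz": 0,"tx": 0.06,"ty": -0.3,"tz": 0,"hand": 0},
    {"wx": 0,"wy": 0,"wz": 0,"tx": 0.07,"ty": -0.29,"tz": 0,"hand": 0},
    {"wx": 0,"wy": 0,"wz": 0,"tx": 0.09,"ty": -0.29,"tz": 0,"hand": 0},
    {"wx": 0,"wy": 0,"wz": 0,"tx": 0.1,"ty": -0.29,"tz": 0,"hand": 0},
    {"wx": 0,"wy": 0,"wz": 0,"tx": 0.11,"ty": -0.28,"tz": 0,"hand": 0},
    {"wx": 0,"wy": 0,"wz": 0,"tx": 0.12,"ty": -0.27,"tz": 0,"hand": 0},
  ],
)

```text
clock: 22.02
position: [0.521, 0.0353, 0.1473]
ee_rot: [3.102, 0.494, -0.001]
force: [-0.2, -2.7, 6.3]
width: 0.253
```

```bash
python3 -c "
from pl import *
log();rows(.43,.05)"
```

```text
clock 22.0167 pos [0.521  0.0353 0.1473] F tool [-1.   2.5 -6.3] rad -0.1 tan -2.7 theta 0.426 r mm 60.06 C [0.5807 0.0282] w 0.253 maxdev joints [ 0.13  0.42 -0.39  1.92  0.21  0.85 -1.63]
tx 0.13 ty -0.27
tx 0.15 ty -0.26
tx 0.16 ty -0.25
tx 0.17 ty -0.25
tx 0.18 ty -0.24
tx 0.19 ty -0.23
tx 0.21 ty -0.22
tx 0.22 ty -0.21
tx 0.23 ty -0.20
tx 0.24 ty -0.19
```

Call:
step_arm(
  plan=[
    {"wx": 0,"wy": 0,"wz": 0,"tx": 0.13,"ty": -0.27,"tz": -0.02,"hand": 0},
    {"wx": 0,"wy": 0,"wz": 0,"tx": 0.15,"ty": -0.26,"tz": -0.02,"hand": 0},
    {"wx": 0,"wy": 0,"wz": 0,"tx": 0.16,"ty": -0.25,"tz": 0,"hand": 0},
    {"wx": 0,"wy": 0,"wz": 0,"tx": 0.17,"ty": -0.25,"tz": 0,"hand": 0},
    {"wx": 0,"wy": 0,"wz": 0,"tx": 0.18,"ty": -0.24,"tz": 0,"hand": 0},
    {"wx": 0,"wy": 0,"wz": 0,"tx": 0.19,"ty": -0.23,"tz": 0,"hand": 0},
    {"wx": 0,"wy": 0,"wz": 0,"tx": 0.21,"ty": -0.22,"tz": 0,"hand": 0},
    {"wx": 0,"wy": 0,"wz": 0,"tx": 0.22,"ty": -0.21,"tz": 0,"hand": 0},
    {"wx": 0,"wy": 0,"wz": 0,"tx": 0.23,"ty": -0.2,"tz": 0,"hand": 0},
    {"wx": 0,"wy": 0,"wz": 0,"tx": 0.24,"ty": -0.19,"tz": 0,"hand": 0},
  ],
)

```text
clock: 22.85
position: [0.5316, 0.0632, 0.1474]
ee_rot: [3.102, 0.494, -0.002]
force: [-2.2, -5.3, 1.3]
width: 0.255
```

```bash
python3 -c "
from pl import *
log();rows(.93,.05)"
```

```text
clock 22.85 pos [0.5316 0.0632 0.1474] F tool [-3.7  4.3 -1.3] rad -1.2 tan -5.6 theta 0.92 r mm 60.01 C [0.5807 0.0282] w 0.255 maxdev joints [ 0.07  0.44 -0.39  1.89  0.21  0.86 -1.68]
tx 0.24 ty -0.17
tx 0.25 ty -0.16
tx 0.26 ty -0.15
tx 0.27 ty -0.13
tx 0.27 ty -0.12
tx 0.28 ty -0.11
tx 0.29 ty -0.09
tx 0.29 ty -0.08
tx 0.29 ty -0.06
tx 0.30 ty -0.05
```

Call:
step_arm(
  plan=[
    {"wx": 0,"wy": 0,"wz": 0,"tx": 0.25,"ty": -0.16,"tz": -0.01,"hand": 0},
    {"wx": 0,"wy": 0,"wz": 0,"tx": 0.25,"ty": -0.15,"tz": -0.01,"hand": 0},
    {"wx": 0,"wy": 0,"wz": 0,"tx": 0.26,"ty": -0.14,"tz": 0,"hand": 0},
    {"wx": 0,"wy": 0,"wz": 0,"tx": 0.27,"ty": -0.13,"tz": 0,"hand": 0},
    {"wx": 0,"wy": 0,"wz": 0,"tx": 0.28,"ty": -0.11,"tz": 0,"hand": 0},
    {"wx": 0,"wy": 0,"wz": 0,"tx": 0.28,"ty": -0.1,"tz": 0,"hand": 0},
    {"wx": 0,"wy": 0,"wz": 0,"tx": 0.29,"ty": -0.08,"tz": 0,"hand": 0},
    {"wx": 0,"wy": 0,"wz": 0,"tx": 0.29,"ty": -0.07,"tz": 0,"hand": 0},
    {"wx": 0,"wy": 0,"wz": 0,"tx": 0.3,"ty": -0.05,"tz": 0,"hand": 0},
    {"wx": 0,"wy": 0,"wz": 0,"tx": 0.3,"ty": -0.04,"tz": 0,"hand": 0},
  ],
)

```text
clock: 23.68
position: [0.5534, 0.0816, 0.1474]
ee_rot: [3.102, 0.494, -0.006]
force: [-7.5, -4.3, 4.1]
width: 0.257
```

```bash
python3 -c "
from pl import *
log();rows(1.43,.05)"
```

```text
clock 23.6833 pos [0.5534 0.0816 0.1474] F tool [-8.5  1.7 -4.1] rad -0.2 tan -8.7 theta 1.39 r mm 59.96 C [0.5807 0.0282] w 0.257 maxdev joints [ 0.04  0.47 -0.39  1.83  0.22  0.89 -1.7 ]
tx 0.30 ty -0.03
tx 0.30 ty -0.02
tx 0.30 ty -0.00
tx 0.30 ty 0.01
tx 0.30 ty 0.03
tx 0.30 ty 0.04
tx 0.29 ty 0.05
tx 0.29 ty 0.07
tx 0.29 ty 0.08
tx 0.28 ty 0.10
```

Call:
step_arm(
  plan=[
    {"wx": 0,"wy": 0,"wz": 0,"tx": 0.3,"ty": -0.03,"tz": -0.02,"hand": 0},
    {"wx": 0,"wy": 0,"wz": 0,"tx": 0.3,"ty": -0.01,"tz": -0.02,"hand": 0},
    {"wx": 0,"wy": 0,"wz": 0,"tx": 0.3,"ty": 0,"tz": 0,"hand": 0},
    {"wx": 0,"wy": 0,"wz": 0,"tx": 0.3,"ty": 0.02,"tz": 0,"hand": 0},
    {"wx": 0,"wy": 0,"wz": 0,"tx": 0.3,"ty": 0.03,"tz": 0,"hand": 0},
    {"wx": 0,"wy": 0,"wz": 0,"tx": 0.3,"ty": 0.05,"tz": 0,"hand": 0},
    {"wx": 0,"wy": 0,"wz": 0,"tx": 0.29,"ty": 0.06,"tz": 0,"hand": 0},
    {"wx": 0,"wy": 0,"wz": 0,"tx": 0.29,"ty": 0.07,"tz": 0,"hand": 0},
    {"wx": 0,"wy": 0,"wz": 0,"tx": 0.29,"ty": 0.09,"tz": 0,"hand": 0},
    {"wx": 0,"wy": 0,"wz": 0,"tx": 0.28,"ty": 0.1,"tz": 0,"hand": 0},
  ],
)

```text
clock: 24.52
position: [0.5812, 0.0883, 0.1473]
ee_rot: [-3.101, -0.496, 0.01]
force: [-11.4, -0.9, 4.9]
width: 0.256
```

```bash
python3 -c "
from pl import *
log();rows(1.92,.05)"
```

```text
clock 24.5167 pos [0.5812 0.0883 0.1473] F tool [-11.2  -2.7  -4.9] rad -0.7 tan -11.5 theta 1.865 r mm 59.99 C [0.5807 0.0282] w 0.256 maxdev joints [ 0.03  0.51 -0.38  1.75  0.23  0.92 -1.7 ]
tx 0.28 ty 0.11
tx 0.27 ty 0.12
tx 0.27 ty 0.14
tx 0.26 ty 0.15
tx 0.25 ty 0.16
tx 0.24 ty 0.18
tx 0.23 ty 0.19
tx 0.22 ty 0.20
tx 0.21 ty 0.21
tx 0.20 ty 0.22
```

Inward trim of about 0.06 cm (x −0.03, y +0.05).

Call:
step_arm(
  plan=[
    {"wx": 0,"wy": 0,"wz": 0,"tx": 0.28,"ty": 0.12,"tz": -0.02,"hand": 0},
    {"wx": 0,"wy": 0,"wz": 0,"tx": 0.27,"ty": 0.13,"tz": -0.01,"hand": 0},
    {"wx": 0,"wy": 0,"wz": 0,"tx": 0.26,"ty": 0.14,"tz": 0,"hand": 0},
    {"wx": 0,"wy": 0,"wz": 0,"tx": 0.26,"ty": 0.16,"tz": 0,"hand": 0},
    {"wx": 0,"wy": 0,"wz": 0,"tx": 0.25,"ty": 0.17,"tz": 0,"hand": 0},
    {"wx": 0,"wy": 0,"wz": 0,"tx": 0.24,"ty": 0.18,"tz": 0,"hand": 0},
    {"wx": 0,"wy": 0,"wz": 0,"tx": 0.23,"ty": 0.2,"tz": 0,"hand": 0},
    {"wx": 0,"wy": 0,"wz": 0,"tx": 0.21,"ty": 0.2,"tz": 0,"hand": 0},
    {"wx": 0,"wy": 0,"wz": 0,"tx": 0.21,"ty": 0.21,"tz": 0,"hand": 0},
    {"wx": 0,"wy": 0,"wz": 0,"tx": 0.19,"ty": 0.22,"tz": 0,"hand": 0},
  ],
)

```text
clock: 25.35
position: [0.6091, 0.0813, 0.1475]
ee_rot: [-3.098, -0.498, 0.01]
force: [-10.8, 3.2, 1.0]
width: 0.257
```

```bash
python3 -c "
from pl import *
log();rows(2.42,.05)"
```

```text
clock 25.35 pos [0.6091 0.0813 0.1475] F tool [-9.3 -6.4 -1. ] rad -2.0 tan -11.1 theta 2.351 r mm 59.94 C [0.5807 0.0282] w 0.257 maxdev joints [ 0.04  0.55 -0.37  1.69  0.23  0.96 -1.67]
tx 0.19 ty 0.23
tx 0.18 ty 0.24
tx 0.17 ty 0.25
tx 0.16 ty 0.26
tx 0.14 ty 0.26
tx 0.13 ty 0.27
tx 0.12 ty 0.28
tx 0.10 ty 0.28
tx 0.09 ty 0.29
tx 0.07 ty 0.29
```

Inward trim: x −0.1, y +0.04.

Call:
step_arm(
  plan=[
    {"wx": 0,"wy": 0,"wz": 0,"tx": 0.18,"ty": 0.24,"tz": 0,"hand": 0},
    {"wx": 0,"wy": 0,"wz": 0,"tx": 0.17,"ty": 0.25,"tz": 0,"hand": 0},
    {"wx": 0,"wy": 0,"wz": 0,"tx": 0.16,"ty": 0.25,"tz": 0,"hand": 0},
    {"wx": 0,"wy": 0,"wz": 0,"tx": 0.15,"ty": 0.26,"tz": 0,"hand": 0},
    {"wx": 0,"wy": 0,"wz": 0,"tx": 0.13,"ty": 0.27,"tz": 0,"hand": 0},
    {"wx": 0,"wy": 0,"wz": 0,"tx": 0.12,"ty": 0.27,"tz": 0,"hand": 0},
    {"wx": 0,"wy": 0,"wz": 0,"tx": 0.11,"ty": 0.28,"tz": 0,"hand": 0},
    {"wx": 0,"wy": 0,"wz": 0,"tx": 0.09,"ty": 0.29,"tz": 0,"hand": 0},
    {"wx": 0,"wy": 0,"wz": 0,"tx": 0.08,"ty": 0.29,"tz": 0,"hand": 0},
    {"wx": 0,"wy": 0,"wz": 0,"tx": 0.06,"ty": 0.29,"tz": 0,"hand": 0},
  ],
)

```text
clock: 26.18
position: [0.6313, 0.0604, 0.1477]
ee_rot: [-3.097, -0.498, 0.004]
force: [-2.9, 4.7, -2.9]
width: 0.253
```

```bash
python3 -c "
from pl import *
log();rows(2.93,.05)"
```

```text
clock 26.1833 pos [0.6313 0.0604 0.1477] F tool [-1.3 -5.4  3. ] rad 0.2 tan -5.5 theta 2.879 r mm 59.99 C [0.5807 0.0282] w 0.253 maxdev joints [ 0.07  0.57 -0.36  1.64  0.23  0.97 -1.63]
tx 0.06 ty 0.29
tx 0.04 ty 0.30
tx 0.03 ty 0.30
tx 0.01 ty 0.30
tx -0.00 ty 0.30
tx -0.02 ty 0.30
tx -0.03 ty 0.30
tx -0.05 ty 0.30
tx -0.06 ty 0.29
tx -0.08 ty 0.29
```

Call:
step_arm(
  plan=[
    {"wx": 0,"wy": 0,"wz": 0,"tx": 0.06,"ty": 0.29,"tz": 0.01,"hand": 0},
    {"wx": 0,"wy": 0,"wz": 0,"tx": 0.04,"ty": 0.3,"tz": 0.01,"hand": 0},
    {"wx": 0,"wy": 0,"wz": 0,"tx": 0.03,"ty": 0.3,"tz": 0.01,"hand": 0},
    {"wx": 0,"wy": 0,"wz": 0,"tx": 0.01,"ty": 0.3,"tz": 0.01,"hand": 0},
    {"wx": 0,"wy": 0,"wz": 0,"tx": 0,"ty": 0.3,"tz": 0,"hand": 0},
    {"wx": 0,"wy": 0,"wz": 0,"tx": -0.02,"ty": 0.3,"tz": 0,"hand": 0},
    {"wx": 0,"wy": 0,"wz": 0,"tx": -0.03,"ty": 0.3,"tz": 0,"hand": 0},
    {"wx": 0,"wy": 0,"wz": 0,"tx": -0.05,"ty": 0.3,"tz": 0,"hand": 0},
    {"wx": 0,"wy": 0,"wz": 0,"tx": -0.06,"ty": 0.29,"tz": 0,"hand": 0},
    {"wx": 0,"wy": 0,"wz": 0,"tx": -0.08,"ty": 0.29,"tz": 0,"hand": 0},
  ],
)

```text
clock: 27.02
position: [0.6408, 0.0262, 0.1479]
ee_rot: [3.102, 0.492, -0.002]
force: [-0.3, -4.2, -6.8]
width: 0.254
```

```bash
python3 -c "
from pl import *
log();rows(3.45,.05)"
```

```text
clock 27.0167 pos [0.6408 0.0262 0.1479] F tool [-1.6  3.9  6.8] rad -0.2 tan 4.2 theta 3.5 r mm 60.14 C [0.5807 0.0282] w 0.254 maxdev joints [ 0.11  0.58 -0.36  1.62  0.23  0.98 -1.58]
tx -0.10 ty 0.28
tx -0.11 ty 0.28
tx -0.13 ty 0.27
tx -0.14 ty 0.27
tx -0.15 ty 0.26
tx -0.17 ty 0.25
tx -0.18 ty 0.24
tx -0.19 ty 0.23
tx -0.20 ty 0.22
tx -0.21 ty 0.21
```

Call:
step_arm(
  plan=[
    {"wx": 0,"wy": 0,"wz": 0,"tx": -0.1,"ty": 0.28,"tz": 0.02,"hand": 0},
    {"wx": 0,"wy": 0,"wz": 0,"tx": -0.12,"ty": 0.28,"tz": 0.02,"hand": 0},
    {"wx": 0,"wy": 0,"wz": 0,"tx": -0.13,"ty": 0.27,"tz": 0.01,"hand": 0},
    {"wx": 0,"wy": 0,"wz": 0,"tx": -0.15,"ty": 0.26,"tz": 0,"hand": 0},
    {"wx": 0,"wy": 0,"wz": 0,"tx": -0.16,"ty": 0.26,"tz": 0,"hand": 0},
    {"wx": 0,"wy": 0,"wz": 0,"tx": -0.17,"ty": 0.25,"tz": 0,"hand": 0},
    {"wx": 0,"wy": 0,"wz": 0,"tx": -0.19,"ty": 0.24,"tz": 0,"hand": 0},
    {"wx": 0,"wy": 0,"wz": 0,"tx": -0.2,"ty": 0.22,"tz": 0,"hand": 0},
    {"wx": 0,"wy": 0,"wz": 0,"tx": -0.21,"ty": 0.22,"tz": 0,"hand": 0},
    {"wx": 0,"wy": 0,"wz": 0,"tx": -0.21,"ty": 0.21,"tz": 0,"hand": 0},
  ],
)

```text
clock: 27.85
position: [0.6324, -0.0027, 0.1477]
ee_rot: [3.101, 0.492, -0.003]
force: [-3.6, -5.3, -1.8]
width: 0.252
```

```bash
python3 -c "
from pl import *
log();rows(3.96,.05)"
```

```text
clock 27.85 pos [ 0.6324 -0.0027  0.1477] F tool [-5.1  4.   1.8] rad -0.3 tan 6.5 theta 4.012 r mm 60.14 C [0.5807 0.0282] w 0.252 maxdev joints [ 0.16  0.57 -0.36  1.64  0.23  0.97 -1.54]
tx -0.22 ty 0.20
tx -0.23 ty 0.19
tx -0.24 ty 0.18
tx -0.25 ty 0.16
tx -0.26 ty 0.15
tx -0.27 ty 0.14
tx -0.27 ty 0.12
tx -0.28 ty 0.11
tx -0.28 ty 0.10
tx -0.29 ty 0.08
```

Call:
step_arm(
  plan=[
    {"wx": 0,"wy": 0,"wz": 0,"tx": -0.22,"ty": 0.2,"tz": 0,"hand": 0},
    {"wx": 0,"wy": 0,"wz": 0,"tx": -0.23,"ty": 0.19,"tz": 0,"hand": 0},
    {"wx": 0,"wy": 0,"wz": 0,"tx": -0.24,"ty": 0.18,"tz": 0,"hand": 0},
    {"wx": 0,"wy": 0,"wz": 0,"tx": -0.25,"ty": 0.16,"tz": 0,"hand": 0},
    {"wx": 0,"wy": 0,"wz": 0,"tx": -0.26,"ty": 0.15,"tz": 0,"hand": 0},
    {"wx": 0,"wy": 0,"wz": 0,"tx": -0.27,"ty": 0.14,"tz": 0,"hand": 0},
    {"wx": 0,"wy": 0,"wz": 0,"tx": -0.27,"ty": 0.12,"tz": 0,"hand": 0},
    {"wx": 0,"wy": 0,"wz": 0,"tx": -0.28,"ty": 0.11,"tz": 0,"hand": 0},
    {"wx": 0,"wy": 0,"wz": 0,"tx": -0.28,"ty": 0.1,"tz": 0,"hand": 0},
    {"wx": 0,"wy": 0,"wz": 0,"tx": -0.29,"ty": 0.08,"tz": 0,"hand": 0},
  ],
)

```text
clock: 28.68
position: [0.6116, -0.0233, 0.1477]
ee_rot: [3.102, 0.493, -0.004]
force: [-5.5, -4.5, -1.1]
width: 0.256
```

```bash
python3 -c "
from pl import *
log();rows(4.47,.05)"
```

```text
clock 28.6833 pos [ 0.6116 -0.0233  0.1477] F tool [-6.6  2.5  1.1] rad 1.1 tan 7.0 theta 4.506 r mm 60.18 C [0.5807 0.0282] w 0.256 maxdev joints [ 0.2   0.54 -0.36  1.7   0.23  0.95 -1.51]
tx -0.29 ty 0.06
tx -0.30 ty 0.05
tx -0.30 ty 0.04
tx -0.30 ty 0.02
tx -0.30 ty 0.01
tx -0.30 ty -0.01
tx -0.30 ty -0.02
tx -0.30 ty -0.04
tx -0.29 ty -0.05
tx -0.29 ty -0.07
```

Outward trim: y +0.08.

Call:
step_arm(
  plan=[
    {"wx": 0,"wy": 0,"wz": 0,"tx": -0.29,"ty": 0.07,"tz": 0,"hand": 0},
    {"wx": 0,"wy": 0,"wz": 0,"tx": -0.3,"ty": 0.06,"tz": 0,"hand": 0},
    {"wx": 0,"wy": 0,"wz": 0,"tx": -0.3,"ty": 0.05,"tz": 0,"hand": 0},
    {"wx": 0,"wy": 0,"wz": 0,"tx": -0.3,"ty": 0.03,"tz": 0,"hand": 0},
    {"wx": 0,"wy": 0,"wz": 0,"tx": -0.3,"ty": 0.02,"tz": 0,"hand": 0},
    {"wx": 0,"wy": 0,"wz": 0,"tx": -0.3,"ty": 0,"tz": 0,"hand": 0},
    {"wx": 0,"wy": 0,"wz": 0,"tx": -0.3,"ty": -0.01,"tz": 0,"hand": 0},
    {"wx": 0,"wy": 0,"wz": 0,"tx": -0.3,"ty": -0.03,"tz": 0,"hand": 0},
    {"wx": 0,"wy": 0,"wz": 0,"tx": -0.29,"ty": -0.05,"tz": 0,"hand": 0},
    {"wx": 0,"wy": 0,"wz": 0,"tx": -0.29,"ty": -0.07,"tz": 0,"hand": 0},
  ],
)

```text
clock: 29.52
position: [0.5845, -0.0318, 0.1478]
ee_rot: [-3.102, -0.495, 0.0]
force: [-3.8, 0.4, -3.7]
width: 0.253
```

```bash
python3 -c "
from pl import *
log();rows(4.97,.05)"
```

```text
clock 29.5167 pos [ 0.5845 -0.0318  0.1478] F tool [-3.5 -1.6  3.7] rad -0.6 tan 3.8 theta 4.976 r mm 59.99 C [0.5807 0.0282] w 0.253 maxdev joints [ 0.22  0.5  -0.37  1.77  0.22  0.91 -1.49]
tx -0.29 ty -0.08
tx -0.28 ty -0.10
tx -0.28 ty -0.11
tx -0.27 ty -0.13
tx -0.27 ty -0.14
tx -0.26 ty -0.15
tx -0.25 ty -0.17
tx -0.24 ty -0.18
tx -0.23 ty -0.19
tx -0.22 ty -0.20
```

Call:
step_arm(
  plan=[
    {"wx": 0,"wy": 0,"wz": 0,"tx": -0.29,"ty": -0.08,"tz": 0.01,"hand": 0},
    {"wx": 0,"wy": 0,"wz": 0,"tx": -0.28,"ty": -0.1,"tz": 0.01,"hand": 0},
    {"wx": 0,"wy": 0,"wz": 0,"tx": -0.28,"ty": -0.11,"tz": 0,"hand": 0},
    {"wx": 0,"wy": 0,"wz": 0,"tx": -0.27,"ty": -0.13,"tz": 0,"hand": 0},
    {"wx": 0,"wy": 0,"wz": 0,"tx": -0.27,"ty": -0.14,"tz": 0,"hand": 0},
    {"wx": 0,"wy": 0,"wz": 0,"tx": -0.26,"ty": -0.15,"tz": 0,"hand": 0},
    {"wx": 0,"wy": 0,"wz": 0,"tx": -0.25,"ty": -0.17,"tz": 0,"hand": 0},
    {"wx": 0,"wy": 0,"wz": 0,"tx": -0.24,"ty": -0.18,"tz": 0,"hand": 0},
    {"wx": 0,"wy": 0,"wz": 0,"tx": -0.23,"ty": -0.19,"tz": 0,"hand": 0},
    {"wx": 0,"wy": 0,"wz": 0,"tx": -0.22,"ty": -0.2,"tz": 0,"hand": 0},
  ],
)

```text
clock: 30.35
position: [0.556, -0.0265, 0.1477]
ee_rot: [3.102, 0.494, 0.001]
force: [-0.8, 1.2, -2.0]
width: 0.254
```

```bash
python3 -c "
from pl import *
log();rows(5.46,.05)"
```

```text
clock 30.35 pos [ 0.556  -0.0265  0.1477] F tool [-0.4 -1.4  2. ] rad -0.8 tan 1.3 theta 5.456 r mm 59.93 C [0.5807 0.0282] w 0.254 maxdev joints [ 0.23  0.46 -0.38  1.84  0.22  0.88 -1.51]
tx -0.21 ty -0.21
tx -0.20 ty -0.22
tx -0.19 ty -0.23
tx -0.18 ty -0.24
tx -0.17 ty -0.25
tx -0.16 ty -0.26
tx -0.14 ty -0.26
tx -0.13 ty -0.27
tx -0.12 ty -0.28
tx -0.10 ty -0.28
```

Call:
step_arm(
  plan=[
    {"wx": 0,"wy": 0,"wz": 0,"tx": -0.21,"ty": -0.21,"tz": 0,"hand": 0},
    {"wx": 0,"wy": 0,"wz": 0,"tx": -0.2,"ty": -0.22,"tz": 0,"hand": 0},
    {"wx": 0,"wy": 0,"wz": 0,"tx": -0.19,"ty": -0.23,"tz": 0,"hand": 0},
    {"wx": 0,"wy": 0,"wz": 0,"tx": -0.18,"ty": -0.24,"tz": 0,"hand": 0},
    {"wx": 0,"wy": 0,"wz": 0,"tx": -0.17,"ty": -0.25,"tz": 0,"hand": 0},
    {"wx": 0,"wy": 0,"wz": 0,"tx": -0.16,"ty": -0.26,"tz": 0,"hand": 0},
    {"wx": 0,"wy": 0,"wz": 0,"tx": -0.14,"ty": -0.26,"tz": 0,"hand": 0},
    {"wx": 0,"wy": 0,"wz": 0,"tx": -0.13,"ty": -0.27,"tz": 0,"hand": 0},
    {"wx": 0,"wy": 0,"wz": 0,"tx": -0.12,"ty": -0.28,"tz": 0,"hand": 0},
    {"wx": 0,"wy": 0,"wz": 0,"tx": -0.1,"ty": -0.28,"tz": 0,"hand": 0},
  ],
)

```text
clock: 31.18
position: [0.5328, -0.0078, 0.1476]
ee_rot: [3.102, 0.494, 0.0]
force: [-0.8, -0.6, 0.5]
width: 0.251
```

```bash
python3 -c "
from pl import *
log();rows(5.95,.05,7)"
```

```text
clock 31.1833 pos [ 0.5328 -0.0078  0.1476] F tool [-0.9  0.3 -0.5] rad 1.0 tan -0.0 theta 5.955 r mm 60.04 C [0.5807 0.0282] w 0.251 maxdev joints [ 0.21  0.43 -0.39  1.89  0.21  0.86 -1.54]
tx -0.09 ty -0.29
tx -0.08 ty -0.29
tx -0.06 ty -0.29
tx -0.05 ty -0.30
tx -0.03 ty -0.30
tx -0.02 ty -0.30
tx -0.00 ty -0.30
```

Call:
step_arm(
  plan=[
    {"wx": 0,"wy": 0,"wz": 0,"tx": -0.1,"ty": -0.29,"tz": 0,"hand": 0},
    {"wx": 0,"wy": 0,"wz": 0,"tx": -0.08,"ty": -0.29,"tz": 0,"hand": 0},
    {"wx": 0,"wy": 0,"wz": 0,"tx": -0.07,"ty": -0.29,"tz": 0,"hand": 0},
    {"wx": 0,"wy": 0,"wz": 0,"tx": -0.05,"ty": -0.3,"tz": 0,"hand": 0},
    {"wx": 0,"wy": 0,"wz": 0,"tx": -0.03,"ty": -0.3,"tz": 0,"hand": 0},
    {"wx": 0,"wy": 0,"wz": 0,"tx": -0.02,"ty": -0.25,"tz": 0,"hand": 0},
    {"wx": 0,"wy": 0,"wz": 0,"tx": 0,"ty": -0.15,"tz": 0,"hand": 0},
    {"wx": 0,"wy": 0,"wz": 0,"tx": 0,"ty": 0,"tz": 0,"hand": 0},
    {"wx": 0,"wy": 0,"wz": 0,"tx": 0,"ty": 0,"tz": 0,"hand": 0},
    {"wx": 0,"wy": 0,"wz": 0,"tx": 0,"ty": 0,"tz": 0,"hand": 0},
  ],
)

```text
clock: 32.02
position: [0.5238, 0.0091, 0.1475]
ee_rot: [-3.102, -0.494, -0.0]
force: [0.6, 0.1, 0.7]
width: 0.253
```

```bash
python3 -c "
from pl import *
log()
from cell import arm;import cv2
p,d=arm.get_image('wrist');cv2.imwrite('pics/w5.png',p[:,:,::-1])"
```

```text
clock 32.0167 pos [0.5238 0.0091 0.1475] F tool [ 0.6  0.1 -0.7] rad -0.6 tan -0.1 theta 6.275 r mm 59.94 C [0.5807 0.0282] w 0.253 maxdev joints [ 0.18  0.42 -0.39  1.91  0.21  0.85 -1.58]
```

View pics/w5.png

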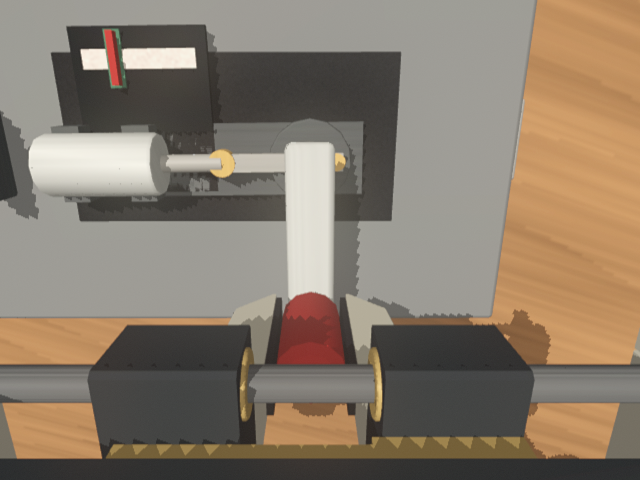

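The red pointer sits on the green field at (113,58), and the forces are near zero. I'll open the jaws and lift away.

Call:
step_arm(
  plan=[
    {"wx": 0,"wy": 0,"wz": 0,"tx": 0,"ty": 0,"tz": 0,"hand": 0.3},
    {"wx": 0,"wy": 0,"wz": 0,"tx": 0,"ty": 0,"tz": 0,"hand": 0.4},
    {"wx": 0,"wy": 0,"wz": 0,"tx": 0,"ty": 0,"tz": 0,"hand": 0.5},
    {"wx": 0,"wy": 0,"wz": 0,"tx": 0,"ty": 0,"tz": 0,"hand": 0.6},
    {"wx": 0,"wy": 0,"wz": 0,"tx": 0,"ty": 0,"tz": 0,"hand": 0.6},
    {"wx": 0,"wy": 0,"wz": 0,"tx": 0,"ty": 0,"tz": -0.5,"hand": 0.6},
    {"wx": 0,"wy": 0,"wz": 0,"tx": 0,"ty": 0,"tz": -1.5,"hand": 0.6},
    {"wx": 0,"wy": 0,"wz": 0,"tx": 0,"ty": 0,"tz": -2,"hand": 0.6},
    {"wx": 0,"wy": 0,"wz": 0,"tx": 0,"ty": 0,"tz": -2,"hand": 0.6},
    {"wx": 0,"wy": 0,"wz": 0,"tx": 0,"ty": 0,"tz": -2,"hand": 0.6},
  ],
)

```text
clock: 32.9
position: [0.5236, 0.0089, 0.2287]
ee_rot: [-3.102, -0.494, 0.0]
force: [0.2, -0.6, -1.1]
width: 0.597
```

Call:
step_arm(
  plan=[
    {"wx": 0,"wy": 0,"wz": 0,"tx": -1,"ty": 0,"tz": -1,"hand": 0.6},
    {"wx": 0,"wy": 0,"wz": 0,"tx": -1,"ty": 0,"tz": -1,"hand": 0.6},
    {"wx": 0,"wy": 0,"wz": 0,"tx": -1,"ty": 0,"tz": 0,"hand": 0.6},
    {"wx": 0,"wy": 0,"wz": 0,"tx": 0,"ty": 0,"tz": 0,"hand": 0.6},
    {"wx": 0,"wy": 0,"wz": 0,"tx": 0,"ty": 0,"tz": 0,"hand": 0.6},
    {"wx": 0,"wy": 0,"wz": 0,"tx": 0,"ty": 0,"tz": 0,"hand": 0.6},
    {"wx": 0,"wy": 0,"wz": 0,"tx": 0,"ty": 0,"tz": 0,"hand": 0.6},
    {"wx": 0,"wy": 0,"wz": 0,"tx": 0,"ty": 0,"tz": 0,"hand": 0.6},
    {"wx": 0,"wy": 0,"wz": 0,"tx": 0,"ty": 0,"tz": 0,"hand": 0.6},
    {"wx": 0,"wy": 0,"wz": 0,"tx": 0,"ty": 0,"tz": 0,"hand": 0.6},
  ],
)

```text
clock: 33.73
position: [0.4953, -0.0003, 0.2472]
ee_rot: [-3.102, -0.494, 0.001]
force: [0.4, -0.7, 1.2]
width: 0.598
```

```bash
python3 -c "
from cell import arm;import cv2
o=arm.observe();print(o['clock'],o['position'],o['force'],o['dq'].round(3))
p,d=arm.get_image('wrist');cv2.imwrite('pics/w6.png',p[:,:,::-1])
p,d=arm.get_image('side');cv2.imwrite('pics/s6.png',p[:,:,::-1])"
```

```text
33.7333 [ 4.95339236e-01 -3.46223403e-04  2.47241322e-01] [ 0.40685898 -0.72877085  1.22385326] [ 0.003 -0.005 -0.002 -0.002 -0.     0.001  0.001]
```

View pics/w6.png

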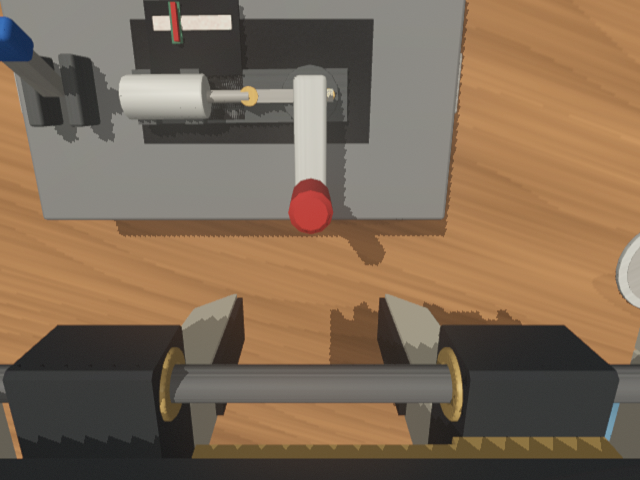

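View pics/s6.png

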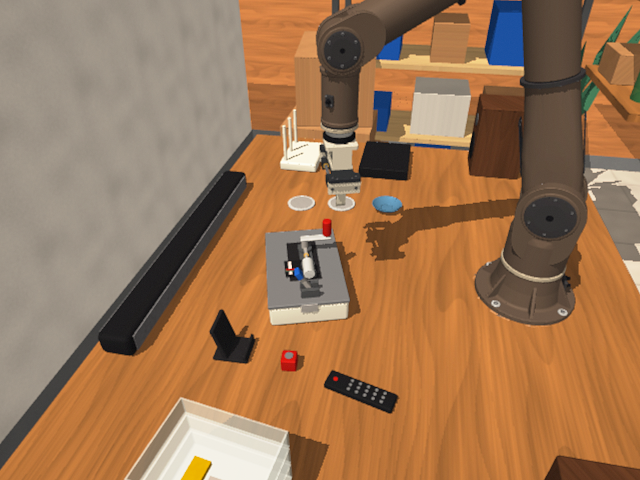

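The pointer is on the green at (175,22), the valve leans to the far side at (15,40), the knob is free at (310,210), and the other things stand where they were. I'm handing in.

```bash
python3 -c "
from cell import arm
print(arm.sign_off())"
```

```text
the job is handed in; nothing more can be done
None
```

I shut the valve, cranked the pump two full turns clockwise, released the knob and backed off, then handed the job in at about 34 s. No verdict was reported.

- **Valve:** I pushed the lever over until it hit its stop. The force rose to about 14 N with almost no further travel. In the last pictures it still leans to the shut side, though I judged that by eye and did not measure the angle.
- **Cranking:** I turned at a steady 0.6 rad/s or so. The estimated knob circle stayed within about 0.3 mm of 60 mm radius.
- **Forces on the pump head:** After each move the sideways force at the knob was at most about 12 N, which is roughly 2 mm on the rubber feet against the 3.5 mm limit. I only read forces between moves, so brief peaks in between were not seen.
- **Before handing in:** The gauge pointer was on the green field, the crank was back at its start angle, and the gripper was clear of everything. By eye, the other things on the shelf had not moved.

None of the checks failed. The only hitch was at the start, when my first three move calls were refused for missing keys; the arm did not move.

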